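# Load a food tin through the one-way flap of a spring-fed tin rack

### The arm

A 6-joint arm with a two-finger parallel gripper is mounted at the origin on the work surface. World frame = base frame: x ahead of the robot, y to its left, z up, the work surface at z = 0. Lengths are in mm, angles in rad, forces in N, time in s.
With the tool pointing down it reaches from about 275 to 1000 mm from the base axis. Payload 8.4 kg.
Tool frame: the origin (TCP) lies midway between the tips of the shut fingers; the grasp point (between the pads) lies 19 mm behind it; z points along the fingers, y is the line along which they close (so a half turn about z gives the same grasp; the last joint's range is limited). The gripper opens to 85 mm and grips with 20 to 120 N. Pads are 22 mm wide; open, the fingers measure 114 mm over their backs; the gripper's body (76 mm by 85 mm) begins 54 mm behind the grasp point. The pads swing forward as they close: fully open they stand 13 mm farther back than shut.
Start: joints at [-1.129, 0.353, 1.633, -0, 1.155, -0.002], TCP at [268.358, -564.457, 207.281] pointing down, gripper open.
Joint ranges: [-2.63, 2.63], [-0.92, 2.1], [0.06, 2.66], [-1.3, 4.44], [0, 2.69], [-3.02, 3.02]. Speed limits (rad/s): [2.22, 2.22, 2.79, 3.14, 3.14, 3.14].

### API

Orientations are given as [roll, pitch, yaw] about the fixed x, y, z axes, in that order (R = Rz(yaw) Ry(pitch) Rx(roll)).
In Python, from rig import monitor, imaging, r gives the robot as it stands.
- The arm moves only by the tool drive_tool, never from a script. Its argument "plan" is a list of rows, each an object of numbers: "x", "y", "z": the shift along the tool's x, y, z in units of 50 mm (1.0 is 50 mm); "ax", "ay", "az": the turn, a rotation vector about the tool's x, y, z in units of 6 degrees (1.0 is 6 degrees); "hand": the finger opening in mm, from 0 to 85.4. In form: [{"x": .., "y": .., "z": .., "ax": .., "ay": .., "az": .., "hand": ..}, ...]. A call has 1 to 8 rows; each row is the pose to reach, as a shift and turn from the pose commanded when the call began, along the tool's axes at that moment; what a row does not reach only later rows make up. A row lasts 1/10 s, in which the tool goes at most 50 mm and 8.59 degrees, less where a joint would pass 70% of its speed; a pose out of reach is approached as far as the arm can. A call with a gripper value outside its range is refused whole. The fingers move at their own pace and stop on an object; "grip_force" is the grip in N (left out, the last holds). Time passes only in rows, so rows that repeat a pose let the fingers close. It gives the time, the measured TCP pose, the force, the opening and the grip force at its end, in the units of the state.
- monitor.sense(): the state, without advancing time (a new reading comes with each control period).
- imaging.grab_frame(name): name is "scene" or "top" or "wrist"; returns the picture (400x640x3 uint8, red, green, blue); there is no depth.
- imaging.camera_info(name): a dict with "mtx" (3x3 intrinsics, pixels), "R" (3x3) and "t" (3): a world point X has camera coordinates R X + t. Camera axes: x right, y down, z forward; pixel columns grow to the right and rows downward; lengths in mm; the calibration is good to about 2 mm. A picture is of the moment at which its call begins: read the wrist's pose just before it. camera_info takes no time and is no camera call; for the wrist camera it gives the pose at the moment of the call.
- r.sign_off(): hands the job in; it is judged then, once.
The state is a dict: "clock": time; "qpos": joint angles; "qvel": joint speeds; "joint_efforts": joint torques, N m; "eef_pos": TCP position; "tcp_rot": TCP orientation; "contact_force": force on the tool from outside, world axes, zero at the start; "wrist_torque": the same for the moment, N m; "opening": opening from 0.0 (shut) to 1.0 (fully open); "grasp_force": force on a finger pad.
Only numpy, scipy, OpenCV 4.12 (cv2) and the standard library are available. Lean on these libraries where they do the work, as an engineer would, in place of code of your own. Each camera call takes 0.05 s, during which the arm holds its last target. There are 200 camera calls.

### The job

Load the steel food tin into the tin rack: stand it upright in the open mouth of the lane and push it gently through the one-way flap, against the spring pusher, until the flap has sprung shut behind it, without ramming it into the end stop. Then let it ease back slowly, so that it does not slam, until it rests on the shut flap, let go of it, and leave everything else on the counter where it is.

Things in the scene. Friction and masses are not known exactly. Their poses are not given: they have to be found in the camera images.
- tin: Plain steel food tin with ribs, a round upright cylinder 60 mm in diameter and 75 mm tall, 0.23 to 0.46 kg, no paper label. Origin at the centre of its underside, z up. Its wall is thin: it dents if it is pressed on the rack's walls, flap, pusher or end stop with more than 22 N.
- rack: Low aluminium and dark steel rack fixed to the counter, 250 mm long (x), 100 mm wide (y), open on top. Origin: centre of its underside; x runs along the lane from the open mouth (x = -125 mm) to the closed end, z up. Lane floor top at z = 4 mm; lane 66 mm wide, centred on y = 0, walls to z = 28 mm, straight from x = -105 mm, mouth flared.
- rack_mouth (a point): Point on the lane floor inside the mouth, on the centre line at rack x = -80 mm, z = 4 mm, axes as the rack's: a tin set down centred here stands between the walls and clear of the flap in every case.
- rack_mid (a point): Point on the lane floor at rack x = 0, axes as the rack's. The gate unit (flap hinge, pusher and end stop in one) is clamped with its hinge line anywhere within 20 mm of this point along x; that shift is NOT measured: feel or see it. Past the hinge line: pusher plate 45 mm at rest; rubber end stop (z = 6 to 26 mm, 8 N per mm) at 80 mm; pusher's guide 92 to 105 mm, up to z = 60 mm.
- flap (a joint): Steel flap 30 mm long, 5 mm thick, z = 6 to 28 mm, on an upright pin on the lane's +y side (y = 40 mm). 0 rad = shut across the lane, 1.5 = folded inwards (+x); light spring, 0.03 (shut) to 0.09 N m; cannot swing outwards. It meets a tin centred 32 mm before the hinge line, springs shut once the tin's centre is 41 to 46 mm past it, then holds the tin with its centre 29 to 32 mm past it.
- pusher (a joint): White plate 34 mm wide, z = 31 to 59 mm, on a coil spring, facing the tin inside the rack. 0 m = at rest, growing as the tin pushes it in: about 0.026 to 0.031 when the flap springs shut, 0.035 with the tin on the rubber end stop, about 0.015 with the tin resting back on the shut flap. Force 3 N plus 0.12 N per mm; let go suddenly, it slams the tin back on the flap.
- jar: Amber glass jar with a steel lid, 68 mm in diameter, 85 mm tall; origin under its centre. Bystander, leave alone.
- mug: White mug, 76 mm in diameter, 85 mm tall, handle at its +y; origin under its centre. Bystander, leave alone.
- oil: Green glass oil bottle, 60 mm in diameter, 190 mm tall; origin under its centre. Bystander, leave alone.
- spoon: Wooden spoon 240 mm long, lying along its x axis. Bystander, leave alone.
- mill: Dark wooden pepper mill, 52 mm in diameter, 145 mm tall; origin under its centre. Bystander, leave alone.
- glass: Drinking glass, 68 mm in diameter, 100 mm tall; origin under its centre. Bystander, leave alone.
- bowl: White bowl, 120 mm in diameter, 50 mm tall; origin under its centre. Bystander, leave alone.
Things that resemble listed ones, but are neither listed nor needed, are in the scene too. What is shaped like the tin but red or yellow is not meant.

How it is judged:
By the outcome, as a careful person would: the job done as asked, in the order asked, and still so for the second after the job is handed in, with the robot touching nothing.
It also fails if it takes over 72 s, if anything falls off the work surface, if the arm or the gripper's body presses on something with over 40 N, if the wrist force passes 120 N, or if a joint passes its speed limit or range.

## Working session

There is one attempt and no reset: what is moved stays moved. The work goes in short steps, Python scripts to look and compute and a tool call to move; the robot and the scene stay as the last step left them, time stands still between calls to the robot, and variables do not carry over. Pictures are saved under pics/ and viewed, at most 10 in all, crops included, and the job is handed in when it is done.

Besides the shell and the picture viewer there is one more tool, called after ">>>" as name([rows], argument=value, ...), one row to a line, values as JSON. drive_tool: Moves the arm, as the interface text tells. Its arguments: {"type":"object","properties":{"plan":{"type":"array","items":{"type":"object","properties":{"x":{"type":"number"},"y":{"type":"number"},"z":{"type":"number"},"ax":{"type":"number"},"ay":{"type":"number"},"az":{"type":"number"},"hand":{"type":"number"}}}},"grip_force":{"type":"number"}},"required":["plan"]}

```bash
ls; mkdir -p pics
python3 - <<'E'
from rig import monitor, imaging, r
import cv2,numpy as np
for n in("scene","top"):
    im=imaging.grab_frame(n); cv2.imwrite(f"pics/{n}0.png",im[...,::-1])
    c=imaging.camera_info(n); print(n,np.round(c["mtx"],1).tolist(),(-c["R"].T@c["t"]).round(),c["R"].round(3).tolist())
print(monitor.sense())
E
```

```text
pics
scene [[495.2, 0.0, 316.1], [0.0, 495.2, 198.7], [0.0, 0.0, 1.0]] [ 944.  613. 1170.] [[-0.861, 0.509, -0.002], [0.429, 0.724, -0.54], [-0.274, -0.466, -0.842]]
top [[444.6, 0.0, 317.6], [0.0, 444.6, 206.8], [0.0, 0.0, 1.0]] [ 518.  -38. 1285.] [[0.004, -1.0, 0.003], [-0.999, -0.004, -0.035], [0.035, -0.003, -0.999]]
{'clock': 0.1, 'qpos': array([-1.12941410e+00,  3.53552180e-01,  1.63404224e+00,  1.17839718e-05,
        1.15520335e+00, -2.38908764e-03]), 'qvel': array([ 0.00090782, -0.00120689, -0.00263882, -0.00023693,  0.00010506,
       -0.00068872]), 'joint_efforts': array([ 3.27867256e-04, -6.06358767e+01, -3.42817640e+01,  1.23998944e-07,
        3.80204961e-03, -1.53512394e-05]), 'eef_pos': array([ 268.16230475, -564.05449293,  206.66095329]), 'tcp_rot': array([-3.14038757e+00, -1.36542276e-05,  4.43766537e-01]), 'contact_force': array([-0.62812411,  0.44581843,  0.41616964]), 'wrist_torque': array([0.02305848, 0.00496657, 0.01301226]), 'grasp_force': 0.0, 'opening': 1.0005669305177562}
```

View pics/top0.png

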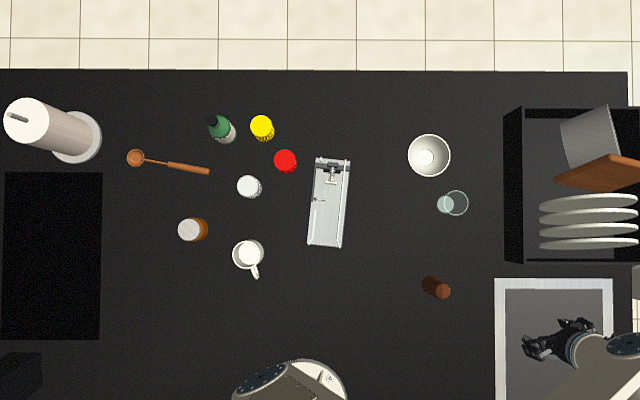

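View pics/scene0.png

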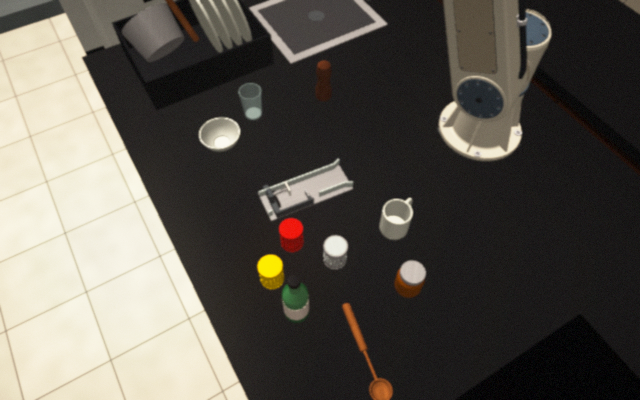

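The candidates for the tin in the top view are grey (249,187), red (285,161), yellow (262,128) and the amber jar's lid (193,229). Only the grey one at (249,187) is bare steel with no colour. I'll enlarge it together with the rack.

```bash
cat > h.py <<'E'
from rig import monitor, imaging, r
import cv2,numpy as np
def ray(n,uv,z):
    c=imaging.camera_info(n); d=c["R"].T@np.linalg.inv(c["mtx"])@[*uv,1.]; o=-c["R"].T@c["t"]
    return (o+d*(z-o[2])/d[2])
E
python3 - <<'E'
from h import *
t=cv2.imread("pics/top0.png"); s=cv2.imread("pics/scene0.png")
a=cv2.resize(t[145:260,225:365],None,fx=5,fy=5,interpolation=2)
cv2.imwrite("pics/c1.png",a)
b=cv2.resize(s[150:280,250:410],None,fx=4.6,fy=4.6,interpolation=2)
cv2.imwrite("pics/c2.png",b)
g=cv2.cvtColor(t,6)
for (x0,y0,x1,y1,z) in ((230,170,268,202,75),(300,150,360,255,28)):
    m=(g[y0:y1,x0:x1]>90).astype(np.uint8)
    c=max(cv2.findContours(m,0,2)[0],key=cv2.contourArea); c=c+[x0,y0]
    print(cv2.contourArea(c),cv2.minEnclosingCircle(c),cv2.minAreaRect(c))
    for p in cv2.boxPoints(cv2.minAreaRect(c)): print(p,ray("top",p,z).round(1))
E
```

```text
419.0 ((248.85714721679688, 186.42857360839844), 12.657270431518555) ((248.7000274658203, 186.60000610351562), (25.043960571289062, 21.913463592529297), 26.56505012512207)
[232.60004 190.8    ] [602.9 190.6  75. ]
[242.40002 171.2    ] [656.6 164.4  75. ]
[264.80002 182.40001] [626.2 103.   75. ]
[255.00003 202.00002] [572.6 129.2  75. ]
2956.0 ((327.77337646484375, 202.3417205810547), 47.01833724975586) ((328.1256103515625, 201.9156494140625), (35.264732360839844, 89.86693572998047), 5.931527137756348)
[305.9442  244.78642] [454.5  -9.   28. ]
[315.23108 155.40062] [707.9 -34.1  28. ]
[350.307   159.04488] [ 698.  -133.8   28. ]
[341.02014 248.43068] [ 444.6 -108.    28. ]
```

View pics/c1.png

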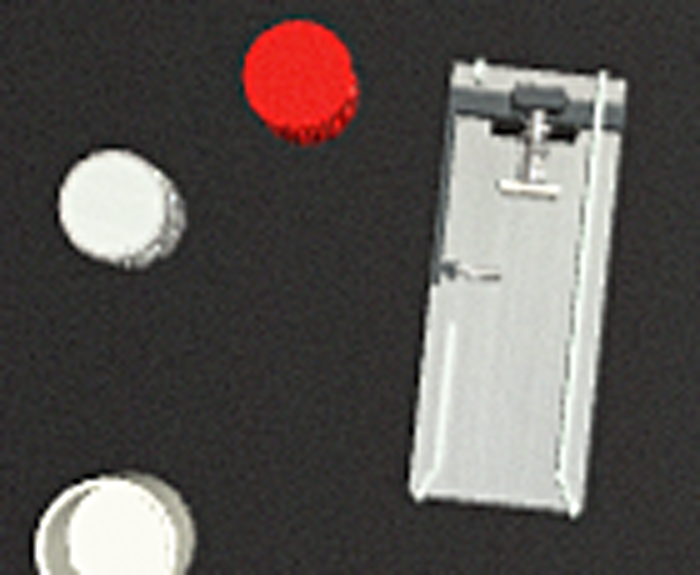

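View pics/c2.png

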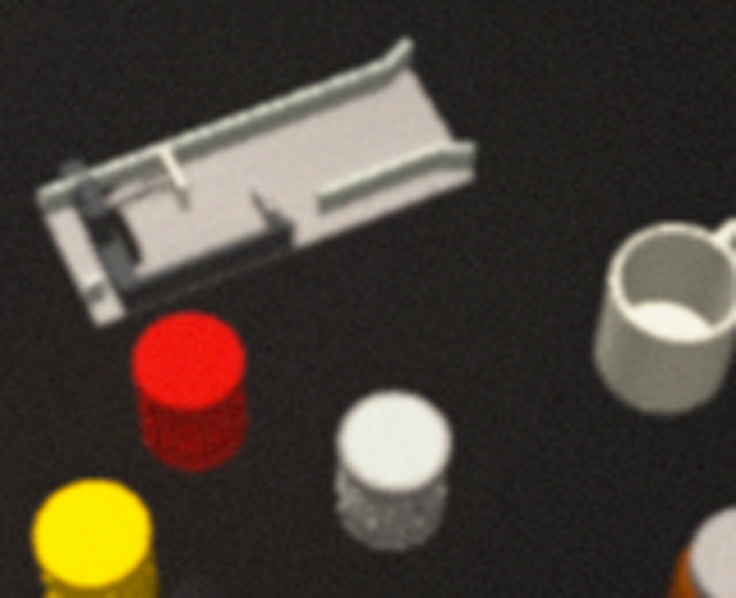

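The crop shows the steel tin with a ribbed grey side, its top centred near top-view (247,186). The rack mouth points down in the image, with the flap hinge at crop (440,270) and the pusher plate at (530,188). Next I'll measure these coarsely and get the wrist camera geometry.

Run:
```python
from h import *
from scipy.spatial.transform import Rotation as Ro
f=lambda p:np.array([225+(p[0]+.5)/5-.5,145+(p[1]+.5)/5-.5])
print("tin",ray("top",f((113,208)),75))
for p in((412,500),(578,515),(455,62),(625,78)): print(ray("top",f(p),4).round(1))
print("tin scene",ray("scene",(250+394/4.6,150+440/4.6),75))
print("hinge",ray("top",f((440,272)),28),"flap tip",ray("top",f((500,275)),28),"pusher",ray("top",f((530,190)),59))
s=monitor.sense(); R=Ro.from_euler("xyz",s["tcp_rot"]).as_matrix()
c=imaging.camera_info("wrist"); o=-c["R"].T@c["t"]
print("cam in tool",R.T@(o-s["eef_pos"]),(c["R"]@R).round(3),c["mtx"])
```

```text
tin [615.61180923 150.89652059  75.        ]
[453.8 -11.5   4. ]
[ 445.6 -107.     4. ]
[706.9 -35.1   4. ]
[ 698.  -133.6    4. ]
tin scene [616.6184048  150.90839255  75.        ]
hinge [583.86260602 -27.19669493  28.        ] flap tip [582.30399257 -61.18102736  28.        ] pusher [627.86082792 -77.04345117  59.        ]
cam in tool [  75.29296094   -1.43295471 -165.90912934] [[ 0.002  1.     0.   ]
 [-0.956  0.002 -0.293]
 [-0.293  0.     0.956]] [[321.56772758   0.         322.99191186]
 [  0.         321.56772758 194.12174902]
 [  0.           0.           1.        ]]
```

>>> drive_tool([
  {"x": 10.46, "y": -5.84, "az": 5.16, "hand": 85},
  {"x": 10.46, "y": -5.84, "az": 5.16, "hand": 85},
  {"x": 10.46, "y": -5.84, "az": 5.16, "hand": 85},
  {"x": 10.46, "y": -5.84, "az": 5.16, "hand": 85},
  {"x": 10.46, "y": -5.84, "az": 5.16, "hand": 85},
  {"x": 10.46, "y": -5.84, "az": 5.16, "hand": 85},
  {"x": 10.46, "y": -5.84, "az": 5.16, "hand": 85},
  {"x": 10.46, "y": -5.84, "az": 5.16, "hand": 85},
])

```text
invalid input
```

>>> drive_tool([
  {"x": 1, "y": -0.6, "z": 0, "ax": 0, "ay": 0, "az": 0.6, "hand": 85},
  {"x": 2, "y": -1.2, "z": 0, "ax": 0, "ay": 0, "az": 1.2, "hand": 85},
])

```text
clock: 0.3
eef_pos: [323.5, -480.6, 206.6]
tcp_rot: [-3.141, 0.0, 0.313]
contact_force: [0.5, -0.4, -0.6]
opening: 0.994
grasp_force: 0.0
```

>>> drive_tool([
  {"x": 8.05, "y": -5.9, "z": 0, "ax": 0, "ay": 0, "az": 3.92, "hand": 85},
  {"x": 8.05, "y": -5.9, "z": 0, "ax": 0, "ay": 0, "az": 3.92, "hand": 85},
  {"x": 8.05, "y": -5.9, "z": 0, "ax": 0, "ay": 0, "az": 3.92, "hand": 85},
  {"x": 8.05, "y": -5.9, "z": 0, "ax": 0, "ay": 0, "az": 3.92, "hand": 85},
  {"x": 8.05, "y": -5.9, "z": 0, "ax": 0, "ay": 0, "az": 3.92, "hand": 85},
  {"x": 8.05, "y": -5.9, "z": 0, "ax": 0, "ay": 0, "az": 3.92, "hand": 85},
  {"x": 8.05, "y": -5.9, "z": 0, "ax": 0, "ay": 0, "az": 3.92, "hand": 85},
  {"x": 8.05, "y": -5.9, "z": 0, "ax": 0, "ay": 0, "az": 3.92, "hand": 85},
])

```text
clock: 1.1
eef_pos: [553.3, -158.9, 207.1]
tcp_rot: [3.142, 0.0, -0.092]
contact_force: [0.2, -0.1, -0.1]
opening: 1.003
grasp_force: 0.0
```

>>> drive_tool([
  {"x": 1.08, "y": -1.77, "z": 0, "ax": 0, "ay": 0, "az": 0, "hand": 85},
  {"x": 1.08, "y": -1.77, "z": 0, "ax": 0, "ay": 0, "az": 0, "hand": 85},
  {"x": 1.08, "y": -1.77, "z": 0, "ax": 0, "ay": 0, "az": 0, "hand": 85},
  {"x": 1.08, "y": -1.77, "z": 0, "ax": 0, "ay": 0, "az": 0, "hand": 85},
])

```text
clock: 1.5
eef_pos: [614.6, -76.5, 206.6]
tcp_rot: [3.141, 0.001, -0.09]
contact_force: [-0.4, 0.0, 0.4]
opening: 0.993
grasp_force: 0.0
```

Run:
```python
from h import *
import pickle
print(monitor.sense()["eef_pos"],monitor.sense()["tcp_rot"])
c=imaging.camera_info("wrist"); im=imaging.grab_frame("wrist")[...,::-1].copy()
pickle.dump((c,im),open("w1.pkl","wb")); cv2.imwrite("pics/w1.png",im)
```

```text
[614.59126481 -76.48060274 206.59186416] [ 3.14143437e+00  1.25108143e-03 -8.97907391e-02]
```

View pics/w1.png

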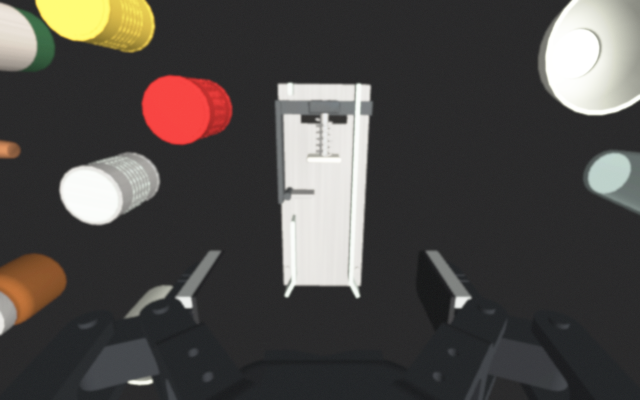

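The picture shows the rack from above: mouth at row ~290, flap tip at (312,191), pusher plate at (324,158). The tin's top is at (92,194). I'll enlarge the rack, rotated.

Run:
```python
from h import *
im=cv2.imread("pics/w1.png")
a=cv2.rotate(im[78:302,265:385],cv2.ROTATE_90_CLOCKWISE)
cv2.imwrite("pics/w1c.png",cv2.resize(a,None,fx=3.5,fy=3.5,interpolation=2))
```

```text
(no output)
```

View pics/w1c.png

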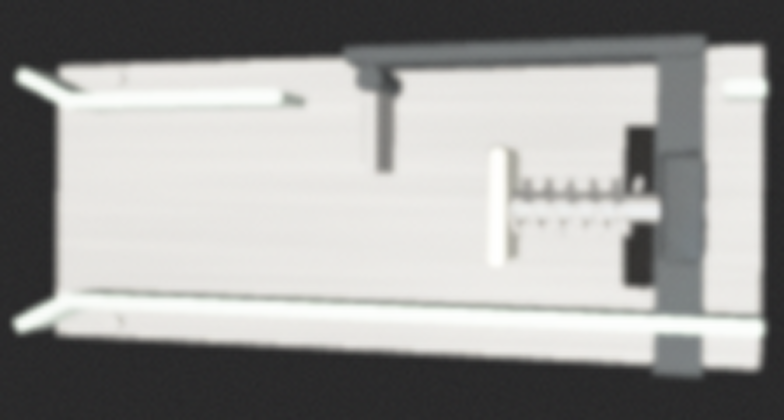

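Run:
```python
from h import *
import pickle
c,im=pickle.load(open("w1.pkl","rb"))
def W(uv,z):
    d=c["R"].T@np.linalg.inv(c["mtx"])@[*uv,1.]; o=-c["R"].T@c["t"]; return o+d*(z-o[2])/d[2]
P=lambda cx,cy,z:W((265+(cy+.5)/3.5-.5,301.5-(cx+.5)/3.5),z)[:2]
pl=np.array([P(60,66,4),P(58,335,4),P(765,46,4),P(763,370,4)])
print(pl.round(1)); cen=pl.mean(0)
u=(pl[2]+pl[3]-pl[0]-pl[1]); print("L",np.linalg.norm(u)/2,"W",np.linalg.norm(pl[0]-pl[1]),np.linalg.norm(pl[2]-pl[3])); 
w1,w2=P(70,301,28),P(760,328,28); v=w2-w1
print("yaw plate",np.arctan2(u[1],u[0]),"wall",np.arctan2(v[1],v[0]), "cen",cen)
for yaw in (np.arctan2(u[1],u[0]),):
    Rr=np.array([[np.cos(yaw),np.sin(yaw)],[-np.sin(yaw),np.cos(yaw)]])
    L=lambda p:(Rr@(p-cen)).round(1)
    for n,a in dict(wallmA=(70,301,28),wallmB=(760,328,28),wallpA=(75,100,28),wallpB=(278,97,28),flapout=(377,140,28),flapin=(393,140,28),fltip=(385,172,28),pin=(378,78,28),pushf=(489,205,59),pushl=(497,148,59),pushr=(497,266,59),stop=(626,160,26),guidef=(657,200,60)).items(): print(n,L(P(*a)))
# tin top in wrist
g=im.astype(int); roi=im[130:240,40:180]; m=(roi.min(2)>222).astype(np.uint8)
k=max(cv2.findContours(m,0,2)[0],key=cv2.contourArea)+[40,130]; e=cv2.fitEllipse(k); print(e,W(e[0],75))
q=cv2.convexHull(k)[:,0]; w=np.array([W(p,75)[:2] for p in q]); print(cv2.minEnclosingCircle(w.astype(np.float32)))
```

```text
[[ 457.5   -9.1]
 [ 447.8 -109.5]
 [ 706.2  -34. ]
 [ 696.8 -133.8]]
L 250.0475954335351 W 100.87711434045099 100.31653505049869
yaw plate -0.09846159972005085 wall -0.0971769742839716 cen [577.04320984 -71.59888491]
wallmA [-104.8  -35. ]
wallmB [123.5 -34.7]
wallpA [-103.5   35.2]
wallpB [-27.4  34.9]
flapout [ 6.8 20.5]
flapin [12.2 20.5]
fltip [ 9.6 10.3]
pin [ 7.  40.4]
pushf [49.7  0.2]
pushl [51.8 16.3]
pushr [ 52.1 -17. ]
stop [84.8 14.1]
guidef [95.8  2. ]
((90.73792266845703, 194.7831268310547), (50.33247375488281, 62.58500671386719), 125.01612091064453) [617.04346541 150.61099199  75.        ]
((616.5885009765625, 150.48358154296875), 28.612796783447266)
```

Lengths come out right (250 × 100), with the hinge at about rack x = 5 to 9. The tin is at (616.7, 150.6), agreed by three views.

>>> drive_tool([
  {"x": -0.37, "y": -4.53, "z": 0, "ax": 0, "ay": 0, "az": 0.08, "hand": 85},
  {"x": -0.37, "y": -4.53, "z": 0, "ax": 0, "ay": 0, "az": 0.08, "hand": 85},
  {"x": -0.37, "y": -4.53, "z": 0, "ax": 0, "ay": 0, "az": 0.08, "hand": 85},
  {"x": -0.37, "y": -4.53, "z": 0, "ax": 0, "ay": 0, "az": 0.08, "hand": 85},
  {"x": -0.37, "y": -4.53, "z": 0, "ax": 0, "ay": 0, "az": 0.08, "hand": 85},
  {"x": -0.37, "y": -4.53, "z": 1, "ax": 0, "ay": 0, "az": 0.08, "hand": 85},
  {"x": -0.37, "y": -4.53, "z": 2, "ax": 0, "ay": 0, "az": 0.08, "hand": 85},
  {"x": -0.37, "y": -4.53, "z": 2, "ax": 0, "ay": 0, "az": 0.08, "hand": 85},
])

```text
clock: 2.35
eef_pos: [611.6, 146.8, 101.1]
tcp_rot: [3.137, 0.011, -0.102]
contact_force: [-0.9, -1.1, -0.1]
opening: 0.993
grasp_force: 0.0
```

>>> drive_tool([
  {"x": 0, "y": 0, "z": 0, "ax": 0, "ay": 0, "az": 0, "hand": 85},
  {"x": 0, "y": 0, "z": 0, "ax": 0, "ay": 0, "az": 0, "hand": 85},
])

```text
clock: 2.55
eef_pos: [618.8, 148.9, 110.1]
tcp_rot: [-3.141, -0.003, -0.102]
contact_force: [-0.4, -0.5, -1.4]
opening: 0.998
grasp_force: 0.0
```

Run:
```python
from h import *
print(monitor.sense())
```

```text
{'clock': 2.55, 'qpos': array([ 2.33827723e-01,  4.69665899e-01,  1.69163911e+00, -1.66151486e-04,
        9.76792817e-01,  1.90671825e+00]), 'qvel': array([ 0.00621391, -0.01229469, -0.00765046,  0.00234033, -0.00711079,
        0.00155739]), 'joint_efforts': array([ 2.02101271e-02, -6.23113918e+01, -2.87933850e+01, -2.19625552e-03,
        7.81313516e-02, -5.38360386e-03]), 'eef_pos': array([618.76423568, 148.87015448, 110.07649854]), 'tcp_rot': array([-3.14057092, -0.00334498, -0.10200315]), 'contact_force': array([-0.35742883, -0.54533466, -1.36357878]), 'wrist_torque': array([-0.01257236, -0.01439055,  0.02595742]), 'grasp_force': 0.0, 'opening': 0.9984764574941528}
```

>>> drive_tool([
  {"x": -0.02, "y": -0.03, "z": 0.5, "ax": 0, "ay": 0, "az": 0, "hand": 85},
  {"x": -0.02, "y": -0.03, "z": 1.0, "ax": 0, "ay": 0, "az": 0, "hand": 85},
  {"x": -0.02, "y": -0.03, "z": 1.3, "ax": 0, "ay": 0, "az": 0, "hand": 85},
  {"x": -0.02, "y": -0.03, "z": 1.5, "ax": 0, "ay": 0, "az": 0, "hand": 85},
  {"x": -0.02, "y": -0.03, "z": 1.58, "ax": 0, "ay": 0, "az": 0, "hand": 85},
  {"x": -0.02, "y": -0.03, "z": 1.58, "ax": 0, "ay": 0, "az": 0, "hand": 85},
  {"x": -0.02, "y": -0.03, "z": 1.58, "ax": 0, "ay": 0, "az": 0, "hand": 85},
  {"x": -0.02, "y": -0.03, "z": 1.58, "ax": 0, "ay": 0, "az": 0, "hand": 85},
])

```text
clock: 3.35
eef_pos: [616.8, 151.3, 29.2]
tcp_rot: [-3.141, -0.001, -0.101]
contact_force: [0.6, -0.4, 1.1]
opening: 0.995
grasp_force: 0.0
```

>>> drive_tool([
  {"x": 0, "y": 0, "z": 0, "ax": 0, "ay": 0, "az": 0, "hand": 70},
  {"x": 0, "y": 0, "z": 0, "ax": 0, "ay": 0, "az": 0, "hand": 62},
  {"x": 0, "y": 0, "z": 0, "ax": 0, "ay": 0, "az": 0, "hand": 50},
  {"x": 0, "y": 0, "z": 0, "ax": 0, "ay": 0, "az": 0, "hand": 50},
  {"x": 0, "y": 0, "z": 0, "ax": 0, "ay": 0, "az": 0, "hand": 50},
  {"x": 0, "y": 0, "z": 0, "ax": 0, "ay": 0, "az": 0, "hand": 50},
  {"x": 0, "y": 0, "z": 0, "ax": 0, "ay": 0, "az": 0, "hand": 50},
  {"x": 0, "y": 0, "z": 0, "ax": 0, "ay": 0, "az": 0, "hand": 50},
], grip_force=40)

```text
clock: 4.15
eef_pos: [616.3, 151.0, 28.9]
tcp_rot: [3.142, -0.0, -0.101]
contact_force: [-1.0, -1.7, 4.6]
opening: 0.688
grasp_force: 42.3
```

>>> drive_tool([
  {"x": 0, "y": 0, "z": -0.4, "ax": 0, "ay": 0, "az": 0, "hand": 50},
  {"x": 0, "y": 0, "z": -0.9, "ax": 0, "ay": 0, "az": 0, "hand": 50},
  {"x": 0, "y": 0, "z": -1.42, "ax": 0, "ay": 0, "az": 0, "hand": 50},
  {"x": -0.2, "y": 0.47, "z": -1.42, "ax": 0, "ay": 0, "az": 0, "hand": 50},
  {"x": -0.5, "y": 1.2, "z": -1.42, "ax": 0, "ay": 0, "az": 0, "hand": 50},
  {"x": -0.9, "y": 2.1, "z": -1.42, "ax": 0, "ay": 0, "az": 0, "hand": 50},
  {"x": -1.3, "y": 3.0, "z": -1.42, "ax": 0, "ay": 0, "az": 0, "hand": 50},
  {"x": -1.6, "y": 3.75, "z": -1.42, "ax": 0, "ay": 0, "az": 0, "hand": 50},
])

```text
clock: 4.95
eef_pos: [515.3, -28.9, 98.9]
tcp_rot: [3.141, 0.002, -0.101]
contact_force: [0.9, -0.8, -2.7]
opening: 0.691
grasp_force: 45.3
```

>>> drive_tool([
  {"x": -0.25, "y": 0.6, "z": 0, "ax": 0, "ay": 0, "az": 0, "hand": 50},
  {"x": -0.33, "y": 0.76, "z": 0, "ax": 0, "ay": 0, "az": 0, "hand": 50},
  {"x": -0.33, "y": 0.76, "z": 0, "ax": 0, "ay": 0, "az": 0, "hand": 50},
  {"x": -0.33, "y": 0.76, "z": 0, "ax": 0, "ay": 0, "az": 0, "hand": 50},
  {"x": -0.33, "y": 0.76, "z": 0, "ax": 0, "ay": 0, "az": 0, "hand": 50},
])

```text
clock: 5.45
eef_pos: [498.2, -62.6, 99.3]
tcp_rot: [-3.141, -0.0, -0.1]
contact_force: [-0.3, 0.2, -3.5]
opening: 0.687
grasp_force: 45.3
```

Run:
```python
from h import *
print(monitor.sense())
n="wrist"; im=imaging.grab_frame(n)[...,::-1]
t=imaging.grab_frame("top")[...,::-1]
cv2.imwrite("pics/w2.png",np.vstack([im[:380], cv2.resize(t[150:260,230:415],(640,380))[:220]]))
```

```text
{'clock': 5.45, 'qpos': array([-1.28152192e-01,  3.02658274e-01,  1.98924486e+00,  3.88070766e-04,
        8.49275356e-01,  1.54212626e+00]), 'qvel': array([ 0.00543329,  0.00123174,  0.00104253, -0.00092104,  0.0015541 ,
       -0.00297902]), 'joint_efforts': array([-5.48994038e-01, -5.12064242e+01, -2.76106328e+01, -2.14176660e-02,
        1.40850505e-02,  8.20471585e-03]), 'eef_pos': array([498.20087839, -62.57722886,  99.29563786]), 'tcp_rot': array([-3.14131317e+00, -4.22310262e-04, -9.97384567e-02]), 'contact_force': array([-0.26381575,  0.20901012, -3.48259354]), 'wrist_torque': array([-0.00500295,  0.01055668,  0.03501743]), 'grasp_force': 45.28270661830902, 'opening': 0.6870162488652712}
```

View pics/w2.png

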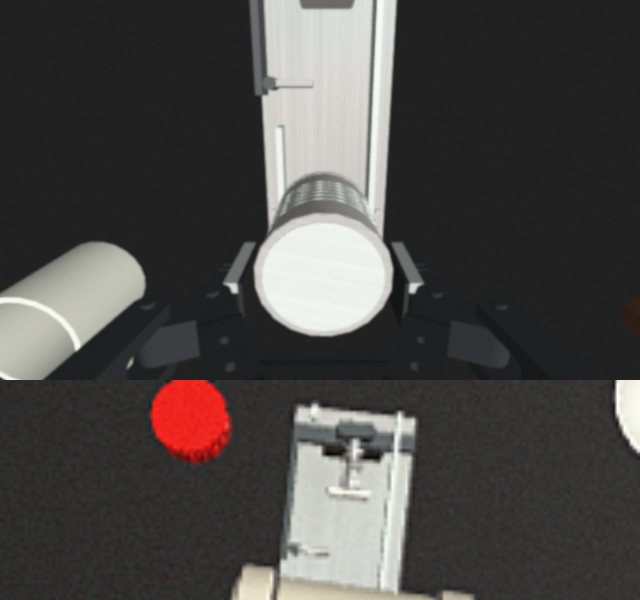

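The tin hangs upright between the pads, its lid centred at wrist (323,273). The flap is at (290,84), with the lane walls at cols ~281 and ~373. I'll check the lateral offset of the tin from the lane.

Run:
```python
from h import *
im=cv2.imread("pics/w2.png")[:380]
s=monitor.sense(); p=s["eef_pos"]; yaw=-.098
cen=np.array([577.04,-71.6]); Rr=np.array([[np.cos(yaw),np.sin(yaw)],[-np.sin(yaw),np.cos(yaw)]])
L=lambda q:(Rr@(q[:2]-cen)).round(2)
print("tcp",L(p))
g=cv2.cvtColor(im,6); m=(g[205:345,245:400]>200).astype(np.uint8)
k=max(cv2.findContours(m,0,1)[0],key=cv2.contourArea)+[245,205]
e=cv2.fitEllipse(k); z=p[2]+75-28.9; print(e, "tin top",ray("wrist",e[0],z),L(ray("wrist",e[0],z)))
for r_ in (140,165): print(r_,[int(v) for v in g[r_,262:292]],[int(v) for v in g[r_,362:395]])
for u,v in((281,140),(279.5,165),(377,140),(375,165)): print(L(ray("wrist",(u,v),28)))
```

```text
tcp [-79.54   1.19]
((323.27874755859375, 274.0972595214844), (117.87725830078125, 134.1237335205078), 88.91905975341797) tin top [500.54463109 -61.65290998 145.32745535] [-77.1    2.41]
140 [47, 94, 153, 194, 209, 211, 210, 208, 207, 206, 207, 206, 209, 220, 234, 241, 244, 244, 240, 227, 198, 177, 180, 196, 209, 213, 212, 211, 210, 209] [209, 211, 209, 201, 178, 141, 109, 105, 145, 209, 238, 244, 245, 243, 236, 224, 216, 213, 212, 210, 208, 209, 209, 210, 201, 170, 118, 66, 38, 32, 33, 33, 34]
165 [34, 39, 68, 119, 170, 200, 210, 210, 210, 208, 206, 206, 204, 207, 218, 232, 241, 243, 243, 240, 225, 197, 176, 180, 195, 209, 211, 209, 209, 208] [206, 205, 197, 175, 140, 111, 111, 153, 211, 237, 243, 243, 240, 233, 219, 211, 209, 209, 205, 204, 204, 206, 206, 195, 155, 95, 48, 34, 33, 32, 33, 32, 35]
[-36.26  33.43]
[-54.92  35.27]
[-36.24 -36.99]
[-54.9  -36.41]
```

>>> drive_tool([
  {"x": -0.02, "y": 0.03, "z": 0.4, "ax": 0, "ay": 0, "az": 0, "hand": 50},
  {"x": -0.02, "y": 0.03, "z": 0.8, "ax": 0, "ay": 0, "az": 0, "hand": 50},
  {"x": -0.02, "y": 0.03, "z": 1.0, "ax": 0, "ay": 0, "az": 0, "hand": 50},
  {"x": -0.02, "y": 0.03, "z": 1.1, "ax": 0, "ay": 0, "az": 0, "hand": 50},
  {"x": -0.02, "y": 0.03, "z": 1.2, "ax": 0, "ay": 0, "az": 0, "hand": 50},
  {"x": -0.02, "y": 0.03, "z": 1.25, "ax": 0, "ay": 0, "az": 0, "hand": 50},
  {"x": -0.02, "y": 0.03, "z": 1.25, "ax": 0, "ay": 0, "az": 0, "hand": 50},
  {"x": -0.02, "y": 0.03, "z": 1.25, "ax": 0, "ay": 0, "az": 0, "hand": 50},
])

```text
clock: 6.35
eef_pos: [496.6, -65.0, 37.2]
tcp_rot: [3.142, -0.001, -0.101]
contact_force: [0.7, 0.7, -2.9]
opening: 0.684
grasp_force: 45.3
```

>>> drive_tool([
  {"x": 0, "y": 0, "z": 0.01, "ax": 0, "ay": 0, "az": 0, "hand": 50},
  {"x": 0, "y": 0, "z": 0.03, "ax": 0, "ay": 0, "az": 0, "hand": 50},
  {"x": 0, "y": 0, "z": 0.05, "ax": 0, "ay": 0, "az": 0, "hand": 50},
  {"x": 0, "y": 0, "z": 0.05, "ax": 0, "ay": 0, "az": 0, "hand": 50},
  {"x": 0, "y": 0, "z": 0.05, "ax": 0, "ay": 0, "az": 0, "hand": 50},
])

```text
clock: 6.85
eef_pos: [496.3, -64.9, 34.3]
tcp_rot: [3.142, 0.0, -0.101]
contact_force: [-0.4, 0.0, -3.2]
opening: 0.687
grasp_force: 45.3
```

>>> drive_tool([
  {"x": 0, "y": 0, "z": 0.01, "ax": 0, "ay": 0, "az": 0, "hand": 50},
  {"x": 0, "y": 0, "z": 0.02, "ax": 0, "ay": 0, "az": 0, "hand": 50},
  {"x": 0, "y": 0, "z": 0.02, "ax": 0, "ay": 0, "az": 0, "hand": 50},
  {"x": 0, "y": 0, "z": 0.02, "ax": 0, "ay": 0, "az": 0, "hand": 50},
])

```text
clock: 7.25
eef_pos: [496.3, -64.9, 33.3]
tcp_rot: [3.142, -0.0, -0.101]
contact_force: [0.2, -1.3, -4.2]
opening: 0.683
grasp_force: 45.3
```

Run:
```python
from h import *
s=monitor.sense(); print(s["eef_pos"],s["contact_force"],s["wrist_torque"])
```

```text
[496.31030159 -64.90913097  33.28772201] [ 0.21558535 -1.29048236 -4.19043271] [-0.0130035   0.03588253  0.0067727 ]
```

>>> drive_tool([
  {"x": 0, "y": 0, "z": 0.01, "ax": 0, "ay": 0, "az": 0, "hand": 50},
  {"x": 0, "y": 0, "z": 0.01, "ax": 0, "ay": 0, "az": 0, "hand": 50},
  {"x": 0, "y": 0, "z": 0.01, "ax": 0, "ay": 0, "az": 0, "hand": 50},
])

```text
clock: 7.55
eef_pos: [496.4, -64.9, 32.9]
tcp_rot: [3.142, -0.0, -0.101]
contact_force: [-0.5, 0.3, 0.6]
opening: 0.685
grasp_force: 45.6
```

>>> drive_tool([
  {"x": 0, "y": 0, "z": 0.01, "ax": 0, "ay": 0, "az": 0, "hand": 50},
  {"x": 0, "y": 0, "z": 0.01, "ax": 0, "ay": 0, "az": 0, "hand": 50},
  {"x": 0, "y": 0, "z": 0.01, "ax": 0, "ay": 0, "az": 0, "hand": 50},
])

```text
clock: 7.85
eef_pos: [496.4, -65.0, 32.9]
tcp_rot: [3.142, -0.0, -0.101]
contact_force: [-3.1, 0.1, 7.5]
opening: 0.688
grasp_force: 46.6
```

>>> drive_tool([
  {"x": 0, "y": 0, "z": -0.012, "ax": 0, "ay": 0, "az": 0, "hand": 50},
  {"x": 0.12, "y": 0, "z": -0.012, "ax": 0, "ay": 0, "az": 0, "hand": 50},
  {"x": 0.25, "y": 0, "z": -0.012, "ax": 0, "ay": 0, "az": 0, "hand": 50},
  {"x": 0.4, "y": 0, "z": -0.012, "ax": 0, "ay": 0, "az": 0, "hand": 50},
  {"x": 0.55, "y": 0, "z": -0.012, "ax": 0, "ay": 0, "az": 0, "hand": 50},
  {"x": 0.7, "y": 0, "z": -0.012, "ax": 0, "ay": 0, "az": 0, "hand": 50},
  {"x": 0.8, "y": 0, "z": -0.012, "ax": 0, "ay": 0, "az": 0, "hand": 50},
  {"x": 0.8, "y": 0, "z": -0.012, "ax": 0, "ay": 0, "az": 0, "hand": 50},
])

```text
clock: 8.65
eef_pos: [536.5, -68.8, 33.6]
tcp_rot: [-3.141, 0.0, -0.101]
contact_force: [-3.7, 0.5, 11.0]
opening: 0.685
grasp_force: 54.2
```

>>> drive_tool([
  {"x": 0, "y": 0, "z": -0.012, "ax": 0, "ay": 0, "az": 0, "hand": 50},
  {"x": 0, "y": 0, "z": -0.012, "ax": 0, "ay": 0, "az": 0, "hand": 50},
  {"x": 0, "y": 0, "z": -0.012, "ax": 0, "ay": 0, "az": 0, "hand": 50},
])

```text
clock: 8.95
eef_pos: [536.0, -68.8, 33.8]
tcp_rot: [-3.141, 0.0, -0.101]
contact_force: [-2.6, 1.4, 7.1]
opening: 0.69
grasp_force: 53.5
```

Run:
```python
from h import *
s=monitor.sense(); print(s["eef_pos"],s["contact_force"],s["wrist_torque"])
im=imaging.grab_frame("wrist")[...,::-1]; t=imaging.grab_frame("scene")[...,::-1]
cv2.imwrite("pics/w3.png",np.vstack([im[:345],cv2.resize(t[140:220,230:430],(640,256),interpolation=2)[:255]]))
```

```text
[536.02959608 -68.83051145  33.75392253] [-2.56724427  1.38534532  7.12148414] [0.24800332 0.61601746 0.01655916]
```

View pics/w3.png

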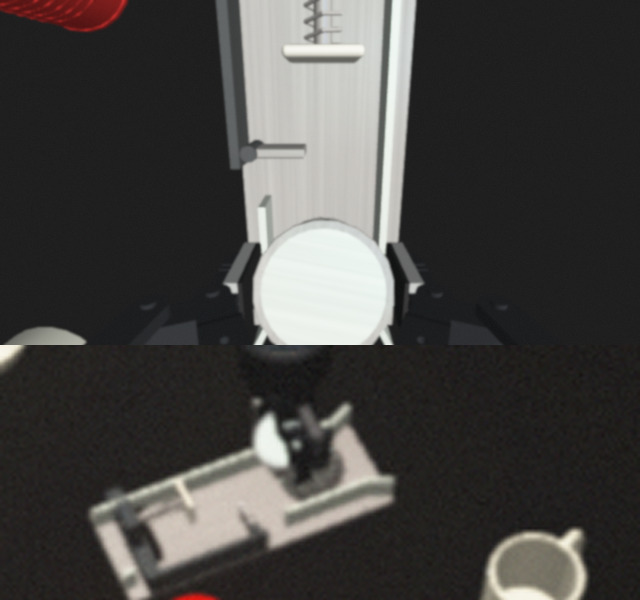

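The tin stands in the lane. The flap is shut ahead of it, at row 151, and the pusher plate is at row 52.

>>> drive_tool([
  {"x": 0, "y": 0, "z": -0.02, "ax": 0, "ay": 0, "az": 0, "hand": 50},
  {"x": 0, "y": 0, "z": -0.02, "ax": 0, "ay": 0, "az": 0, "hand": 50},
  {"x": 0, "y": 0, "z": -0.02, "ax": 0, "ay": 0, "az": 0, "hand": 50},
])

```text
clock: 9.35
eef_pos: [536.2, -69.0, 34.2]
tcp_rot: [3.142, -0.0, -0.101]
contact_force: [0.0, -0.5, -3.8]
opening: 0.683
grasp_force: 52.9
```

```bash
cat >> h.py <<'E'
yaw=-.098; cen=np.array([577.04,-71.6]); Rr=np.array([[np.cos(yaw),np.sin(yaw)],[-np.sin(yaw),np.cos(yaw)]])
L=lambda q:(Rr@(q[:2]-cen)).round(2)
E
python3 - <<'E'
from h import *
s=monitor.sense(); print(s["eef_pos"],L(s["eef_pos"]),s["contact_force"],s["wrist_torque"])
g=cv2.cvtColor(cv2.imread("pics/w3.png"),6)
print("flap col290",[int(v) for v in g[138:166,290]]); print("push col325",[int(v) for v in g[38:70,345]])
for u,v,z in((290,159,28),(290,157,28),(290,145,28),(325,57,59),(325,45,59)): print(v,L(ray("wrist",(u,v),z)))
m=(g[205:345,245:400]>200).astype(np.uint8)
print("row250 tin edges",[int(v) for v in g[285,240:270]],[int(v) for v in g[285,375:405]])
for u in (255,391): print(L(ray("wrist",(u,288),79)))
E
```

```text
[536.17376562 -68.96570654  34.23278529] [-40.93  -1.38] [ 2.50801381e-03 -5.02421459e-01 -3.77791427e+00] [ 0.03905759 -0.08641345  0.0030538 ]
flap col290 [197, 197, 196, 195, 188, 163, 125, 103, 101, 107, 123, 155, 184, 197, 200, 199, 196, 192, 181, 165, 168, 184, 193, 195, 196, 196, 196, 195]
push col325 [205, 205, 205, 205, 202, 200, 214, 233, 243, 246, 247, 247, 244, 239, 233, 224, 210, 185, 154, 122, 104, 99, 100, 110, 137, 172, 195, 204, 205, 204, 205, 205]
159 [ 0.68 17.82]
157 [ 1.78 17.78]
145 [ 8.26 17.58]
57 [48.51 -0.95]
45 [52.97 -0.95]
row250 tin edges [52, 46, 37, 34, 32, 33, 33, 31, 31, 33, 33, 43, 89, 147, 188, 206, 211, 214, 214, 215, 219, 228, 234, 237, 238, 238, 238, 238, 238, 238] [242, 242, 243, 243, 243, 243, 243, 243, 243, 240, 231, 219, 211, 209, 208, 208, 209, 196, 156, 92, 39, 20, 19, 19, 18, 21, 17, 21, 24, 30]
[-46.08  29.4 ]
[-46.13 -29.47]
```

>>> drive_tool([
  {"x": 0.06, "y": -0.01, "z": 0, "ax": 0, "ay": 0, "az": 0, "hand": 50},
  {"x": 0.13, "y": -0.01, "z": 0, "ax": 0, "ay": 0, "az": 0, "hand": 50},
  {"x": 0.2, "y": -0.01, "z": 0, "ax": 0, "ay": 0, "az": 0, "hand": 50},
  {"x": 0.27, "y": -0.01, "z": 0, "ax": 0, "ay": 0, "az": 0, "hand": 50},
  {"x": 0.34, "y": -0.01, "z": 0, "ax": 0, "ay": 0, "az": 0, "hand": 50},
  {"x": 0.41, "y": -0.01, "z": 0, "ax": 0, "ay": 0, "az": 0, "hand": 50},
  {"x": 0.48, "y": -0.01, "z": 0, "ax": 0, "ay": 0, "az": 0, "hand": 50},
  {"x": 0.54, "y": -0.01, "z": 0, "ax": 0, "ay": 0, "az": 0, "hand": 50},
])

```text
clock: 10.15
eef_pos: [563.4, -71.2, 34.5]
tcp_rot: [3.142, -0.0, -0.101]
contact_force: [0.3, 0.2, -3.6]
opening: 0.685
grasp_force: 52.9
```

>>> drive_tool([
  {"x": 0.06, "y": 0, "z": 0, "ax": 0, "ay": 0, "az": 0, "hand": 50},
  {"x": 0.12, "y": 0, "z": 0, "ax": 0, "ay": 0, "az": 0, "hand": 50},
  {"x": 0.18, "y": 0, "z": 0, "ax": 0, "ay": 0, "az": 0, "hand": 50},
  {"x": 0.24, "y": 0, "z": 0, "ax": 0, "ay": 0, "az": 0, "hand": 50},
  {"x": 0.3, "y": 0, "z": 0, "ax": 0, "ay": 0, "az": 0, "hand": 50},
  {"x": 0.3, "y": 0, "z": 0, "ax": 0, "ay": 0, "az": 0, "hand": 50},
])

```text
clock: 10.75
eef_pos: [578.1, -72.7, 34.4]
tcp_rot: [3.142, 0.0, -0.101]
contact_force: [-0.9, 0.0, -2.4]
opening: 0.685
grasp_force: 52.9
```

Run:
```python
from h import *
s=monitor.sense(); print(L(s["eef_pos"]),s["eef_pos"],s["contact_force"],s["wrist_torque"])
```

```text
[ 1.17 -0.98] [578.10828014 -72.69371144  34.40567714] [-0.92994963  0.02406099 -2.41598865] [-0.03582622  0.23383897  0.03429089]
```

>>> drive_tool([
  {"x": 0.05, "y": 0, "z": 0, "ax": 0, "ay": 0, "az": 0, "hand": 50},
  {"x": 0.1, "y": 0, "z": 0, "ax": 0, "ay": 0, "az": 0, "hand": 50},
  {"x": 0.15, "y": 0, "z": 0, "ax": 0, "ay": 0, "az": 0, "hand": 50},
  {"x": 0.2, "y": 0, "z": 0, "ax": 0, "ay": 0, "az": 0, "hand": 50},
  {"x": 0.25, "y": 0, "z": 0, "ax": 0, "ay": 0, "az": 0, "hand": 50},
  {"x": 0.28, "y": 0, "z": 0, "ax": 0, "ay": 0, "az": 0, "hand": 50},
  {"x": 0.28, "y": 0, "z": 0, "ax": 0, "ay": 0, "az": 0, "hand": 50},
])

```text
clock: 11.45
eef_pos: [592.1, -74.2, 34.4]
tcp_rot: [3.141, -0.0, -0.101]
contact_force: [-1.1, 0.3, -2.6]
opening: 0.686
grasp_force: 52.8
```

>>> drive_tool([
  {"x": 0.04, "y": 0, "z": 0, "ax": 0, "ay": 0, "az": 0, "hand": 50},
  {"x": 0.04, "y": 0, "z": 0, "ax": 0, "ay": 0, "az": 0, "hand": 50},
])

```text
clock: 11.65
eef_pos: [594.0, -74.4, 34.5]
tcp_rot: [3.142, -0.0, -0.101]
contact_force: [-1.9, -0.8, -3.9]
opening: 0.683
grasp_force: 52.8
```

>>> drive_tool([
  {"x": 0.04, "y": 0, "z": 0, "ax": 0, "ay": 0, "az": 0, "hand": 50},
  {"x": 0.04, "y": 0, "z": 0, "ax": 0, "ay": 0, "az": 0, "hand": 50},
])

```text
clock: 11.85
eef_pos: [596.0, -74.5, 34.5]
tcp_rot: [3.141, -0.0, -0.101]
contact_force: [-2.4, -0.1, -4.1]
opening: 0.684
grasp_force: 52.7
```

>>> drive_tool([
  {"x": 0.04, "y": 0, "z": 0, "ax": 0, "ay": 0, "az": 0, "hand": 50},
  {"x": 0.04, "y": 0, "z": 0, "ax": 0, "ay": 0, "az": 0, "hand": 50},
])

```text
clock: 12.05
eef_pos: [598.1, -74.8, 34.5]
tcp_rot: [3.141, -0.0, -0.101]
contact_force: [-2.7, -1.2, -3.4]
opening: 0.686
grasp_force: 52.7
```

>>> drive_tool([
  {"x": 0.04, "y": 0, "z": 0, "ax": 0, "ay": 0, "az": 0, "hand": 50},
  {"x": 0.04, "y": 0, "z": 0, "ax": 0, "ay": 0, "az": 0, "hand": 50},
])

```text
clock: 12.25
eef_pos: [600.1, -75.0, 34.5]
tcp_rot: [3.141, -0.0, -0.101]
contact_force: [-1.9, -1.6, -3.8]
opening: 0.686
grasp_force: 52.7
```

```bash
cat >> h.py <<'E'
def prof(x0,x1,y,z,n="wrist"):
    c=imaging.camera_info(n); g=cv2.cvtColor(imaging.grab_frame(n),cv2.COLOR_RGB2GRAY)
    xs=np.arange(x0,x1); P=np.array([[*(Rr.T@[x,y]+cen),z] for x in xs]); q=(c["R"]@P.T).T+c["t"]; uv=(c["mtx"]@q.T).T; uv=uv[:,:2]/uv[:,2:]
    return dict(zip(xs.tolist(),[int(v) for v in cv2.remap(g,uv[:,0].astype(np.float32),uv[:,1].astype(np.float32),1)[:,0]]))
def st():
    s=monitor.sense(); print(L(s["eef_pos"]),s["eef_pos"].round(1),s["contact_force"].round(1),s["wrist_torque"].round(2),s["clock"])
E
python3 - <<'E'
from h import *
st(); print(prof(35,75,10,59)); print(prof(-15,75,38,28))
c=imaging.camera_info("wrist"); im=imaging.grab_frame("wrist")[...,::-1]; t=imaging.grab_frame("scene")[...,::-1]
cv2.imwrite("pics/w4.png",np.vstack([im[:345],cv2.resize(t[140:220,230:430],(640,256),interpolation=2)[:255]]))
E
```

```text
[23.3 -1.1] [600.1 -75.   34.5] [-1.9 -1.6 -3.8] [-0.31  0.37  0.06] 12.25
{35: 234, 36: 217, 37: 214, 38: 215, 39: 206, 40: 159, 41: 151, 42: 190, 43: 199, 44: 199, 45: 199, 46: 199, 47: 198, 48: 199, 49: 202, 50: 223, 51: 241, 52: 246, 53: 236, 54: 189, 55: 144, 56: 137, 57: 138, 58: 137, 59: 137, 60: 145, 61: 184, 62: 194, 63: 194, 64: 194, 65: 194, 66: 194, 67: 193, 68: 193, 69: 193, 70: 194, 71: 194, 72: 194, 73: 193, 74: 193}
{-15: 233, -14: 232, -13: 231, -12: 230, -11: 228, -10: 226, -9: 224, -8: 221, -7: 219, -6: 218, -5: 217, -4: 216, -3: 216, -2: 215, -1: 215, 0: 213, 1: 207, 2: 198, 3: 181, 4: 150, 5: 116, 6: 84, 7: 59, 8: 50, 9: 50, 10: 49, 11: 43, 12: 38, 13: 33, 14: 35, 15: 38, 16: 52, 17: 82, 18: 127, 19: 174, 20: 193, 21: 195, 22: 196, 23: 196, 24: 195, 25: 194, 26: 195, 27: 196, 28: 195, 29: 196, 30: 195, 31: 194, 32: 195, 33: 196, 34: 195, 35: 195, 36: 195, 37: 195, 38: 195, 39: 195, 40: 195, 41: 195, 42: 194, 43: 194, 44: 195, 45: 194, 46: 195, 47: 194, 48: 194, 49: 195, 50: 194, 51: 194, 52: 194, 53: 194, 54: 194, 55: 194, 56: 194, 57: 193, 58: 194, 59: 193, 60: 194, 61: 194, 62: 193, 63: 193, 64: 193, 65: 193, 66: 193, 67: 193, 68: 195, 69: 195, 70: 195, 71: 195, 72: 195, 73: 194, 74: 195}
```

View pics/w4.png

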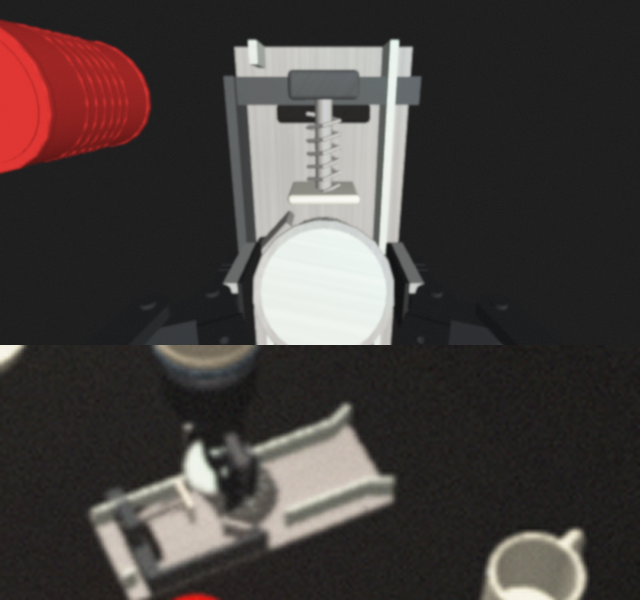

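The lid centre is near (323,290). The pusher plate, rows 195-203, has not moved yet, and the flap is folding in at (280,228). I'll check how far the tin has slipped back in the pads.

Run:
```python
from h import *
st()
for f in ("w2","w3","w4"):
    im=cv2.imread(f"pics/{f}.png")[:345]; g=cv2.cvtColor(im,6)
    m=np.zeros_like(g); m[205:345,250:396]=(g[205:345,250:396]>225)
    n,l,s,_=cv2.connectedComponentsWithStats(m); i=l[290,323]; print(f,s[i])
    print([int(v) for v in g[208:235,323]])
for v in (218,220,222): print(v,L(ray("wrist",(323,v),80)))
im=imaging.grab_frame("wrist"); g=cv2.cvtColor(im,cv2.COLOR_RGB2GRAY); print([int(v) for v in g[330:400,323]])
for v in (350,355,360,365): print(v,L(ray("wrist",(323,v),80)))
```

```text
[23.11 -1.14] [599.9 -75.   34.5] [-1.7 -2.5 -4.1] [-0.35  0.3   0.01] 12.45
w2 [  262   223   123   108 10341]
[106, 105, 104, 105, 121, 150, 177, 194, 203, 205, 206, 204, 204, 203, 214, 230, 239, 242, 242, 241, 241, 240, 240, 240, 240, 240, 240]
w3 [  261   229   125   116 12001]
[197, 196, 197, 196, 196, 196, 195, 195, 186, 166, 138, 133, 161, 191, 205, 206, 206, 206, 206, 210, 222, 234, 241, 243, 242, 242, 241]
w4 [  261   229   125   116 11991]
[201, 201, 201, 200, 202, 201, 201, 195, 176, 145, 121, 129, 158, 188, 205, 208, 207, 207, 207, 212, 224, 236, 241, 243, 243, 243, 241]
218 [50.65  0.18]
220 [49.79  0.18]
222 [48.93  0.18]
[239, 238, 238, 239, 239, 239, 239, 239, 239, 239, 239, 241, 240, 240, 239, 237, 237, 237, 237, 237, 237, 237, 238, 239, 233, 198, 124, 56, 32, 29, 26, 25, 23, 27, 28, 30, 30, 28, 30, 28, 29, 31, 30, 30, 30, 27, 31, 28, 31, 29, 30, 29, 30, 30, 29, 30, 30, 30, 30, 28, 30, 27, 30, 29, 27, 30, 29, 29, 29, 31]
350 [-14.38   0.26]
355 [-17.22   0.26]
360 [-20.09   0.26]
365 [-23.     0.27]
```

The lid now looks almost round and the tin's front side is hidden, so the tin seems to have pitched forward in the pads while dragging on the floor. I'll quantify that.

Run:
```python
from h import *
from scipy.spatial.transform import Rotation as Ro
from scipy.optimize import least_squares
s=monitor.sense(); Rt=Ro.from_euler("xyz",s["tcp_rot"]).as_matrix(); c=imaging.camera_info("wrist")
A=c["R"]@Rt; o=-A.T@(c["R"]@s["eef_pos"]+c["t"])*-1  # cam<-tool rotation
tt=c["R"]@s["eef_pos"]+c["t"]   # X_cam = A X_tool + tt
im=cv2.cvtColor(imaging.grab_frame("wrist"),cv2.COLOR_RGB2GRAY); cv2.imwrite("pics/w4full.png",im)
w2=cv2.cvtColor(cv2.imread("pics/w2.png")[:380],6)
def edges(g):
    m=(g>226).astype(np.uint8); n,l=cv2.connectedComponents(m); k=(l==l[290,323]).astype(np.uint8)
    h=cv2.convexHull(max(cv2.findContours(k,0,1)[0],key=cv2.contourArea))[:,0].astype(float)
    return h
for nm,g in(("w2",w2),("now",im)):
    h=edges(g); print(nm,h.min(0),h.max(0))
    def res(p):
        # white disc radius q (unknown common ~27), centre (x,y,z) tool, pitch t
        x,y,z,t=p; n=np.array([-np.sin(t),0,1]) if 0 else None
        ex=np.array([np.cos(t),0,np.sin(t)]); nz=np.array([-np.sin(t),0,np.cos(t)])
        C=np.array([x,y,z]); d=(A.T@np.linalg.inv(c["mtx"])@np.c_[h,np.ones(len(h))].T).T; O=-A.T@tt
        lam=((C-O)@nz)/(d@nz); Q=O+d*lam[:,None]-C
        return np.linalg.norm(Q,axis=1)-27
    b=least_squares(res,[0,0,-46,0.]); print(b.x.round(2),np.degrees(b.x[3]).round(1),"rms",np.sqrt(np.mean(b.fun**2)).round(2))
```

```text
w2 [262. 223.] [384. 330.]
[-3.280e+00 -1.300e+00 -4.115e+01 -1.000e-02] -0.4 rms 0.07
now [261. 229.] [385. 354.]
[ -6.2   -1.23 -45.6    0.32] 18.3 rms 0.11
```

It has pitched about 18° forward because it was pressed on the floor while sliding. I'll back it out to the mouth, stand it upright again and regrasp.

>>> drive_tool([
  {"x": 0, "y": 0, "z": -0.02, "ax": 0, "ay": 0, "az": 0, "hand": 50},
  {"x": -0.15, "y": 0, "z": -0.02, "ax": 0, "ay": 0, "az": 0, "hand": 50},
  {"x": -0.35, "y": 0, "z": -0.02, "ax": 0, "ay": 0, "az": 0, "hand": 50},
  {"x": -0.55, "y": 0, "z": -0.02, "ax": 0, "ay": 0, "az": 0, "hand": 50},
  {"x": -0.8, "y": 0, "z": -0.02, "ax": 0, "ay": 0, "az": 0, "hand": 50},
  {"x": -1.1, "y": 0, "z": -0.02, "ax": 0, "ay": 0, "az": 0, "hand": 50},
  {"x": -1.4, "y": 0, "z": -0.02, "ax": 0, "ay": 0, "az": 0, "hand": 50},
  {"x": -1.66, "y": 0, "z": -0.02, "ax": 0, "ay": 0, "az": 0, "hand": 50},
])

```text
clock: 13.35
eef_pos: [515.8, -66.2, 35.6]
tcp_rot: [-3.141, 0.0, -0.101]
contact_force: [-0.4, 0.6, -2.9]
opening: 0.688
grasp_force: 52.8
```

>>> drive_tool([
  {"x": 0, "y": 0, "z": 0, "ax": 0, "ay": 0, "az": 0, "hand": 50},
  {"x": 0, "y": 0, "z": -0.4, "ax": 0, "ay": 0, "az": 0, "hand": 50},
  {"x": 0, "y": 0, "z": -0.8, "ax": 0, "ay": 0, "az": 0, "hand": 50},
  {"x": 0, "y": 0, "z": -0.8, "ax": 0, "ay": 0.8, "az": 0, "hand": 50},
  {"x": 0, "y": 0, "z": -0.8, "ax": 0, "ay": 1.6, "az": 0, "hand": 50},
  {"x": 0, "y": 0, "z": -0.8, "ax": 0, "ay": 2.4, "az": 0, "hand": 50},
  {"x": 0, "y": 0, "z": -0.8, "ax": 0, "ay": 3.1, "az": 0, "hand": 50},
  {"x": 0, "y": 0, "z": -0.8, "ax": 0, "ay": 3.1, "az": 0, "hand": 50},
])

```text
clock: 14.15
eef_pos: [514.7, -66.2, 74.8]
tcp_rot: [-3.141, -0.323, -0.101]
contact_force: [-0.1, 0.5, -3.5]
opening: 0.687
grasp_force: 52.7
```

```bash
cat >> h.py <<'E'
from scipy.spatial.transform import Rotation as Ro
from scipy.optimize import least_squares
def lid(R=26.):
    "lid disc centre in tool frame and its pitch there"
    s=monitor.sense(); Rt=Ro.from_euler("xyz",s["tcp_rot"]).as_matrix(); c=imaging.camera_info("wrist")
    A=c["R"]@Rt; tt=c["R"]@s["eef_pos"]+c["t"]
    g=cv2.cvtColor(imaging.grab_frame("wrist"),cv2.COLOR_RGB2GRAY)
    k=cv2.connectedComponents((g>226).astype(np.uint8))[1]; k=(k==k[285,323]).astype(np.uint8)
    h=cv2.convexHull(max(cv2.findContours(k,0,1)[0],key=cv2.contourArea))[:,0].astype(float)
    d=(A.T@np.linalg.inv(c["mtx"])@np.c_[h,np.ones(len(h))].T).T; O=-A.T@tt
    def res(p):
        C=p[:3]; nz=np.array([-np.sin(p[3]),0,np.cos(p[3])])
        return np.linalg.norm(O+d*(((C-O)@nz)/(d@nz))[:,None]-C,axis=1)-R
    b=least_squares(res,[0,0,-46,0.]); C=Rt@b.x[:3]+s["eef_pos"]
    n=Rt@[-np.sin(b.x[3]),0,np.cos(b.x[3])]
    print("lid tool",b.x[:3].round(1),"pitch",np.degrees(b.x[3]).round(1),"rms",np.sqrt(np.mean(b.fun**2)).round(2),"world",C.round(1),"rack",L(C),"world tilt deg",np.degrees(np.arctan2(*(-(Rr@n[:2])[0],-n[2]))).round(1)*-1)
E
python3 - <<'E'
from h import *
st(); print(monitor.sense()["tcp_rot"].round(3)); lid()
E
```

```text
[-62.56  -0.68] [514.7 -66.2  74.8] [-0.1  0.5 -3.5] [0.07 0.39 0.01] 14.15
[-3.141 -0.323 -0.101]
lid tool [ -3.4  -1.4 -50.3] pitch 18.4 rms 0.11 world [495.8 -62.9 121.3] rack [-81.71   0.74] world tilt deg 0.0
```

>>> drive_tool([
  {"x": -0.06, "y": 0, "z": 0.18, "ax": 0, "ay": 0, "az": 0, "hand": 50},
  {"x": -0.13, "y": 0, "z": 0.38, "ax": 0, "ay": 0, "az": 0, "hand": 50},
  {"x": -0.19, "y": 0, "z": 0.57, "ax": 0, "ay": 0, "az": 0, "hand": 50},
  {"x": -0.22, "y": 0, "z": 0.66, "ax": 0, "ay": 0, "az": 0, "hand": 50},
  {"x": -0.22, "y": 0, "z": 0.66, "ax": 0, "ay": 0, "az": 0, "hand": 50},
  {"x": -0.22, "y": 0, "z": 0.66, "ax": 0, "ay": 0, "az": 0, "hand": 50},
])

```text
clock: 14.8
eef_pos: [517.3, -66.5, 40.4]
tcp_rot: [-3.142, -0.324, -0.101]
contact_force: [0.7, -0.6, -3.7]
opening: 0.692
grasp_force: 52.7
```

>>> drive_tool([
  {"x": -0.007, "y": 0, "z": 0.02, "ax": 0, "ay": 0, "az": 0, "hand": 50},
  {"x": -0.013, "y": 0, "z": 0.038, "ax": 0, "ay": 0, "az": 0, "hand": 50},
  {"x": -0.013, "y": 0, "z": 0.038, "ax": 0, "ay": 0, "az": 0, "hand": 50},
])

```text
clock: 15.1
eef_pos: [517.5, -66.5, 38.9]
tcp_rot: [3.142, -0.325, -0.101]
contact_force: [0.4, -0.8, -3.7]
opening: 0.685
grasp_force: 52.7
```

>>> drive_tool([
  {"x": -0.007, "y": 0, "z": 0.02, "ax": 0, "ay": 0, "az": 0, "hand": 50},
  {"x": -0.007, "y": 0, "z": 0.02, "ax": 0, "ay": 0, "az": 0, "hand": 50},
  {"x": -0.007, "y": 0, "z": 0.02, "ax": 0, "ay": 0, "az": 0, "hand": 50},
])

```text
clock: 15.4
eef_pos: [517.3, -66.5, 37.6]
tcp_rot: [-3.142, -0.325, -0.101]
contact_force: [-0.1, -0.1, -3.7]
opening: 0.684
grasp_force: 52.7
```

>>> drive_tool([
  {"x": -0.007, "y": 0, "z": 0.02, "ax": 0, "ay": 0, "az": 0, "hand": 50},
  {"x": -0.013, "y": 0, "z": 0.038, "ax": 0, "ay": 0, "az": 0, "hand": 50},
  {"x": -0.013, "y": 0, "z": 0.038, "ax": 0, "ay": 0, "az": 0, "hand": 50},
])

```text
clock: 15.7
eef_pos: [517.2, -66.5, 35.4]
tcp_rot: [-3.142, -0.324, -0.101]
contact_force: [0.1, 0.7, -3.2]
opening: 0.684
grasp_force: 52.7
```

>>> drive_tool([
  {"x": -0.007, "y": 0, "z": 0.02, "ax": 0, "ay": 0, "az": 0, "hand": 50},
  {"x": -0.007, "y": 0, "z": 0.02, "ax": 0, "ay": 0, "az": 0, "hand": 50},
  {"x": -0.007, "y": 0, "z": 0.02, "ax": 0, "ay": 0, "az": 0, "hand": 50},
])

```text
clock: 16.0
eef_pos: [517.3, -66.5, 34.5]
tcp_rot: [-3.142, -0.325, -0.101]
contact_force: [0.1, 1.1, -2.9]
opening: 0.686
grasp_force: 52.7
```

>>> drive_tool([
  {"x": -0.007, "y": 0, "z": 0.02, "ax": 0, "ay": 0, "az": 0, "hand": 50},
  {"x": -0.007, "y": 0, "z": 0.02, "ax": 0, "ay": 0, "az": 0, "hand": 50},
  {"x": -0.007, "y": 0, "z": 0.02, "ax": 0, "ay": 0, "az": 0, "hand": 50},
])

```text
clock: 16.3
eef_pos: [517.3, -66.5, 33.5]
tcp_rot: [-3.142, -0.325, -0.101]
contact_force: [-0.8, 0.5, -3.6]
opening: 0.686
grasp_force: 52.7
```

>>> drive_tool([
  {"x": -0.004, "y": 0, "z": 0.013, "ax": 0, "ay": 0, "az": 0, "hand": 50},
  {"x": -0.004, "y": 0, "z": 0.013, "ax": 0, "ay": 0, "az": 0, "hand": 50},
  {"x": -0.004, "y": 0, "z": 0.013, "ax": 0, "ay": 0, "az": 0, "hand": 50},
])

```text
clock: 16.6
eef_pos: [517.3, -66.5, 32.8]
tcp_rot: [-3.142, -0.325, -0.101]
contact_force: [0.6, 0.4, -3.3]
opening: 0.691
grasp_force: 52.7
```

>>> drive_tool([
  {"x": -0.004, "y": 0, "z": 0.013, "ax": 0, "ay": 0, "az": 0, "hand": 50},
  {"x": -0.004, "y": 0, "z": 0.013, "ax": 0, "ay": 0, "az": 0, "hand": 50},
  {"x": -0.004, "y": 0, "z": 0.013, "ax": 0, "ay": 0, "az": 0, "hand": 50},
])

```text
clock: 16.9
eef_pos: [517.4, -66.6, 32.7]
tcp_rot: [-3.142, -0.325, -0.101]
contact_force: [-3.5, 0.6, 6.8]
opening: 0.686
grasp_force: 54.3
```

>>> drive_tool([
  {"x": -0.004, "y": 0, "z": 0.013, "ax": 0, "ay": 0, "az": 0, "hand": 50},
  {"x": -0.004, "y": 0, "z": 0.013, "ax": 0, "ay": 0, "az": 0, "hand": 50},
  {"x": -0.004, "y": 0, "z": 0.013, "ax": 0, "ay": 0, "az": 0, "hand": 50},
])

```text
clock: 17.2
eef_pos: [517.6, -66.6, 32.6]
tcp_rot: [3.142, -0.326, -0.101]
contact_force: [-9.1, 0.2, 20.0]
opening: 0.688
grasp_force: 55.6
```

>>> drive_tool([
  {"x": 0.004, "y": 0, "z": -0.013, "ax": 0, "ay": 0, "az": 0, "hand": 50},
  {"x": 0.006, "y": 0, "z": -0.019, "ax": 0, "ay": 0, "az": 0, "hand": 50},
  {"x": 0.006, "y": 0, "z": -0.019, "ax": 0, "ay": 0, "az": 0, "hand": 50},
])

```text
clock: 17.5
eef_pos: [517.4, -66.6, 32.6]
tcp_rot: [3.142, -0.325, -0.101]
contact_force: [-2.9, -0.1, 5.5]
opening: 0.683
grasp_force: 53.3
```

Run:
```python
from h import *
st(); lid()
```

```text
[-59.81  -0.83] [517.4 -66.6  32.6] [-2.9 -0.1  5.5] [0.04 0.37 0.03] 17.5
lid tool [ -3.5  -1.4 -50.3] pitch 18.0 rms 0.12 world [498.3 -63.2  79.2] rack [-79.14   0.64] world tilt deg 0.6
```

>>> drive_tool([
  {"x": 0, "y": 0, "z": 0, "ax": 0, "ay": 0, "az": 0, "hand": 62},
  {"x": 0, "y": 0, "z": 0, "ax": 0, "ay": 0, "az": 0, "hand": 66},
  {"x": 0, "y": 0, "z": 0, "ax": 0, "ay": 0, "az": 0, "hand": 72},
  {"x": 0, "y": 0, "z": 0, "ax": 0, "ay": 0, "az": 0, "hand": 80},
  {"x": 0, "y": 0, "z": 0, "ax": 0, "ay": 0, "az": 0, "hand": 85},
  {"x": 0, "y": 0, "z": 0, "ax": 0, "ay": 0, "az": 0, "hand": 85},
])

```text
clock: 18.15
eef_pos: [517.3, -66.6, 32.5]
tcp_rot: [-3.142, -0.325, -0.101]
contact_force: [0.8, 0.1, -0.5]
opening: 0.994
grasp_force: 0.0
```

Run:
```python
from h import *
st(); lid()
```

```text
[-59.91  -0.82] [517.3 -66.6  32.5] [ 0.8  0.1 -0.5] [ 0.06  0.1  -0.03] 18.15
lid tool [ -4.6  -1.5 -50.9] pitch 14.3 rms 0.3 world [497.  -63.   79.2] rack [-80.5    0.69] world tilt deg 4.3
```

>>> drive_tool([
  {"x": -0.1, "y": 0, "z": -0.03, "ax": 0, "ay": -0.8, "az": 0, "hand": 85},
  {"x": -0.2, "y": 0, "z": -0.07, "ax": 0, "ay": -1.6, "az": 0, "hand": 85},
  {"x": -0.3, "y": 0, "z": -0.1, "ax": 0, "ay": -2.4, "az": 0, "hand": 85},
  {"x": -0.38, "y": 0, "z": -0.127, "ax": 0, "ay": -3.1, "az": 0, "hand": 85},
  {"x": -0.38, "y": 0, "z": -0.127, "ax": 0, "ay": -3.1, "az": 0, "hand": 85},
  {"x": -0.38, "y": 0, "z": -0.127, "ax": 0, "ay": -3.1, "az": 0, "hand": 85},
])

```text
clock: 18.8
eef_pos: [497.4, -64.5, 32.1]
tcp_rot: [-3.142, -0.001, -0.101]
contact_force: [0.4, -0.2, 0.6]
opening: 0.991
grasp_force: 0.0
```

Run:
```python
from h import *
st(); lid(); print(monitor.sense()["tcp_rot"])
```

```text
[-79.98  -0.71] [497.4 -64.5  32.1] [ 0.4 -0.2  0.6] [-0.    0.08 -0.01] 18.8
lid tool [ -0.9  -1.3 -46.6] pitch -0.3 rms 0.07 world [496.5 -63.1  78.7] rack [-80.98   0.62] world tilt deg 0.4
[-3.14152410e+00 -7.24583509e-04 -1.00741607e-01]
```

>>> drive_tool([
  {"x": -0.02, "y": 0, "z": 0, "ax": 0, "ay": 0, "az": 0, "hand": 70},
  {"x": -0.02, "y": 0, "z": 0, "ax": 0, "ay": 0, "az": 0, "hand": 62},
  {"x": -0.02, "y": 0, "z": 0, "ax": 0, "ay": 0, "az": 0, "hand": 50},
  {"x": -0.02, "y": 0, "z": 0, "ax": 0, "ay": 0, "az": 0, "hand": 50},
  {"x": -0.02, "y": 0, "z": 0, "ax": 0, "ay": 0, "az": 0, "hand": 50},
  {"x": -0.02, "y": 0, "z": -0.01, "ax": 0, "ay": 0, "az": 0, "hand": 50},
  {"x": -0.02, "y": 0, "z": -0.03, "ax": 0, "ay": 0, "az": 0, "hand": 50},
  {"x": -0.02, "y": 0, "z": -0.03, "ax": 0, "ay": 0, "az": 0, "hand": 50},
], grip_force=70)

```text
clock: 19.65
eef_pos: [496.1, -64.4, 33.8]
tcp_rot: [-3.142, 0.0, -0.101]
contact_force: [0.5, 0.9, -2.5]
opening: 0.673
grasp_force: 75.2
```

Run:
```python
from h import *
st(); lid()
```

```text
[-81.21  -0.75] [496.1 -64.4  33.8] [ 0.5  0.9 -2.5] [ 0.03 -0.01 -0.01] 19.65
lid tool [  0.7  -1.4 -45.6] pitch -0.3 rms 0.08 world [497.  -63.1  79.4] rack [-80.5    0.61] world tilt deg 0.3
```

>>> drive_tool([
  {"x": 0.08, "y": 0, "z": 0, "ax": 0, "ay": 0, "az": 0, "hand": 50},
  {"x": 0.2, "y": 0, "z": 0, "ax": 0, "ay": 0, "az": 0, "hand": 50},
  {"x": 0.33, "y": 0, "z": 0, "ax": 0, "ay": 0, "az": 0, "hand": 50},
  {"x": 0.46, "y": 0, "z": 0, "ax": 0, "ay": 0, "az": 0, "hand": 50},
  {"x": 0.6, "y": 0, "z": 0, "ax": 0, "ay": 0, "az": 0, "hand": 50},
  {"x": 0.74, "y": 0, "z": 0, "ax": 0, "ay": 0, "az": 0, "hand": 50},
  {"x": 0.86, "y": 0, "z": 0, "ax": 0, "ay": 0, "az": 0, "hand": 50},
  {"x": 0.95, "y": 0, "z": 0, "ax": 0, "ay": 0, "az": 0, "hand": 50},
])

```text
clock: 20.5
eef_pos: [544.3, -69.3, 33.9]
tcp_rot: [3.142, -0.0, -0.101]
contact_force: [-0.3, 0.0, -3.3]
opening: 0.673
grasp_force: 75.2
```

Run:
```python
from h import *
st(); lid()
```

```text
[-32.81  -0.88] [544.3 -69.3  33.9] [-0.3  0.  -3.3] [-0.01  0.05 -0.01] 20.5
lid tool [  0.7  -1.4 -45.6] pitch -0.4 rms 0.08 world [545.2 -68.   79.5] rack [-32.09   0.48] world tilt deg 0.4
```

>>> drive_tool([
  {"x": 0.05, "y": 0, "z": 0, "ax": 0, "ay": 0, "az": 0, "hand": 50},
  {"x": 0.1, "y": 0, "z": 0, "ax": 0, "ay": 0, "az": 0, "hand": 50},
  {"x": 0.16, "y": 0, "z": 0, "ax": 0, "ay": 0, "az": 0, "hand": 50},
  {"x": 0.22, "y": 0, "z": 0, "ax": 0, "ay": 0, "az": 0, "hand": 50},
  {"x": 0.3, "y": 0, "z": 0, "ax": 0, "ay": 0, "az": 0, "hand": 50},
  {"x": 0.38, "y": 0, "z": 0, "ax": 0, "ay": 0, "az": 0, "hand": 50},
  {"x": 0.46, "y": 0, "z": 0, "ax": 0, "ay": 0, "az": 0, "hand": 50},
  {"x": 0.5, "y": 0, "z": 0, "ax": 0, "ay": 0, "az": 0, "hand": 50},
])

```text
clock: 21.35
eef_pos: [568.7, -71.8, 33.8]
tcp_rot: [3.142, 0.0, -0.101]
contact_force: [-2.3, 0.5, -3.5]
opening: 0.675
grasp_force: 75.3
```

Run:
```python
from h import *
st(); lid()
```

```text
[-8.27 -0.98] [568.7 -71.8  33.8] [-2.3  0.5 -3.5] [-0.11  0.51 -0.01] 21.35
lid tool [  0.8  -1.4 -45.6] pitch 0.2 rms 0.07 world [569.7 -70.5  79.4] rack [-7.43  0.37] world tilt deg -0.2
```

>>> drive_tool([
  {"x": 0.05, "y": 0, "z": 0, "ax": 0, "ay": 0, "az": 0, "hand": 50},
  {"x": 0.11, "y": 0, "z": 0, "ax": 0, "ay": 0, "az": 0, "hand": 50},
  {"x": 0.18, "y": 0, "z": 0, "ax": 0, "ay": 0, "az": 0, "hand": 50},
  {"x": 0.25, "y": 0, "z": 0, "ax": 0, "ay": 0, "az": 0, "hand": 50},
  {"x": 0.32, "y": 0, "z": 0, "ax": 0, "ay": 0, "az": 0, "hand": 50},
  {"x": 0.39, "y": 0, "z": 0, "ax": 0, "ay": 0, "az": 0, "hand": 50},
  {"x": 0.45, "y": 0, "z": 0, "ax": 0, "ay": 0, "az": 0, "hand": 50},
  {"x": 0.48, "y": 0, "z": 0, "ax": 0, "ay": 0, "az": 0, "hand": 50},
])

```text
clock: 22.2
eef_pos: [592.9, -74.2, 34.0]
tcp_rot: [3.142, -0.0, -0.101]
contact_force: [-1.6, -2.3, -3.4]
opening: 0.675
grasp_force: 75.3
```

>>> drive_tool([
  {"x": 0.04, "y": 0, "z": 0, "ax": 0, "ay": 0, "az": 0, "hand": 50},
  {"x": 0.04, "y": 0, "z": 0, "ax": 0, "ay": 0, "az": 0, "hand": 50},
])

```text
clock: 22.4
eef_pos: [594.6, -74.4, 33.9]
tcp_rot: [3.142, -0.0, -0.101]
contact_force: [-2.1, -2.6, -4.0]
opening: 0.677
grasp_force: 75.2
```

>>> drive_tool([
  {"x": 0.04, "y": 0, "z": 0, "ax": 0, "ay": 0, "az": 0, "hand": 50},
  {"x": 0.04, "y": 0, "z": 0, "ax": 0, "ay": 0, "az": 0, "hand": 50},
])

```text
clock: 22.6
eef_pos: [595.7, -74.5, 33.8]
tcp_rot: [3.142, 0.001, -0.101]
contact_force: [-4.1, -2.5, -1.4]
opening: 0.676
grasp_force: 75.2
```

>>> drive_tool([
  {"x": 0.04, "y": 0, "z": 0, "ax": 0, "ay": 0, "az": 0, "hand": 50},
  {"x": 0.08, "y": 0, "z": 0, "ax": 0, "ay": 0, "az": 0, "hand": 50},
  {"x": 0.08, "y": 0, "z": 0, "ax": 0, "ay": 0, "az": 0, "hand": 50},
])

```text
clock: 22.9
eef_pos: [599.5, -74.9, 33.7]
tcp_rot: [3.142, 0.002, -0.101]
contact_force: [-4.6, -2.1, -2.4]
opening: 0.677
grasp_force: 75.3
```

Run:
```python
from h import *
st(); lid(); print({k:v for k,v in prof(44,66,10,59).items()})
```

```text
[22.7  -1.05] [599.5 -74.9  33.7] [-4.6 -2.1 -2.4] [-0.44  0.9  -0.02] 22.9
lid tool [  0.8  -1.3 -45.7] pitch 0.0 rms 0.06 world [600.5 -73.6  79.4] rack [23.6   0.28] world tilt deg -0.1
{44: 194, 45: 142, 46: 92, 47: 88, 48: 89, 49: 89, 50: 92, 51: 120, 52: 133, 53: 144, 54: 158, 55: 223, 56: 247, 57: 249, 58: 237, 59: 181, 60: 147, 61: 146, 62: 144, 63: 143, 64: 150, 65: 190}
```

Pusher contact was at TCP x ≈ 17.6, and the flap's side force shows as Fy ≈ -2.

>>> drive_tool([
  {"x": 0.04, "y": 0, "z": 0, "ax": 0, "ay": 0, "az": 0, "hand": 50},
  {"x": 0.09, "y": 0, "z": 0, "ax": 0, "ay": 0, "az": 0, "hand": 50},
  {"x": 0.14, "y": 0, "z": 0, "ax": 0, "ay": 0, "az": 0, "hand": 50},
  {"x": 0.19, "y": 0, "z": 0, "ax": 0, "ay": 0, "az": 0, "hand": 50},
  {"x": 0.24, "y": 0, "z": 0, "ax": 0, "ay": 0, "az": 0, "hand": 50},
  {"x": 0.29, "y": 0, "z": 0, "ax": 0, "ay": 0, "az": 0, "hand": 50},
  {"x": 0.34, "y": 0, "z": 0, "ax": 0, "ay": 0, "az": 0, "hand": 50},
  {"x": 0.36, "y": 0, "z": 0, "ax": 0, "ay": 0, "az": 0, "hand": 50},
])

```text
clock: 23.8
eef_pos: [617.1, -76.6, 33.6]
tcp_rot: [3.142, 0.003, -0.101]
contact_force: [-6.2, -0.4, -1.7]
opening: 0.676
grasp_force: 75.2
```

Run:
```python
from h import *
st(); lid()
```

```text
[40.32 -1.09] [617.1 -76.6  33.6] [-6.2 -0.4 -1.7] [-0.4   1.07  0.07] 23.8
lid tool [  0.9  -1.3 -45.8] pitch -0.2 rms 0.07 world [618.2 -75.4  79.4] rack [41.34  0.24] world tilt deg 0.1
```

>>> drive_tool([
  {"x": 0.03, "y": 0, "z": 0, "ax": 0, "ay": 0, "az": 0, "hand": 50},
  {"x": 0.03, "y": 0, "z": 0, "ax": 0, "ay": 0, "az": 0, "hand": 50},
])

```text
clock: 24.05
eef_pos: [618.6, -76.8, 33.6]
tcp_rot: [3.142, 0.002, -0.101]
contact_force: [-5.8, -1.6, -2.4]
opening: 0.673
grasp_force: 75.2
```

>>> drive_tool([
  {"x": 0.03, "y": 0, "z": 0, "ax": 0, "ay": 0, "az": 0, "hand": 50},
  {"x": 0.03, "y": 0, "z": 0, "ax": 0, "ay": 0, "az": 0, "hand": 50},
])

```text
clock: 24.25
eef_pos: [620.1, -77.0, 33.6]
tcp_rot: [3.142, 0.002, -0.101]
contact_force: [-5.9, -2.1, -2.8]
opening: 0.677
grasp_force: 75.2
```

>>> drive_tool([
  {"x": 0.03, "y": 0, "z": 0, "ax": 0, "ay": 0, "az": 0, "hand": 50},
  {"x": 0.03, "y": 0, "z": 0, "ax": 0, "ay": 0, "az": 0, "hand": 50},
])

```text
clock: 24.45
eef_pos: [621.5, -77.1, 33.6]
tcp_rot: [3.142, 0.002, -0.101]
contact_force: [-5.6, -1.5, -3.4]
opening: 0.674
grasp_force: 75.2
```

Run:
```python
from h import *
st(); lid(); print(prof(60,95,10,59))
```

```text
[44.83 -1.13] [621.5 -77.1  33.6] [-5.6 -1.5 -3.4] [-0.45  1.    0.04] 24.45
lid tool [  0.9  -1.4 -45.8] pitch -0.3 rms 0.08 world [622.7 -75.9  79.4] rack [45.82  0.23] world tilt deg 0.2
{60: 241, 61: 239, 62: 223, 63: 204, 64: 208, 65: 209, 66: 200, 67: 154, 68: 98, 69: 89, 70: 89, 71: 89, 72: 89, 73: 112, 74: 144, 75: 132, 76: 152, 77: 210, 78: 245, 79: 250, 80: 242, 81: 197, 82: 150, 83: 146, 84: 144, 85: 144, 86: 147, 87: 179, 88: 201, 89: 202, 90: 199, 91: 132, 92: 49, 93: 43, 94: 43}
```

>>> drive_tool([
  {"x": 0.03, "y": 0, "z": 0, "ax": 0, "ay": 0, "az": 0, "hand": 50},
  {"x": 0.03, "y": 0, "z": 0, "ax": 0, "ay": 0, "az": 0, "hand": 50},
])

```text
clock: 24.75
eef_pos: [623.1, -77.3, 33.5]
tcp_rot: [3.142, 0.002, -0.101]
contact_force: [-5.6, -1.8, -2.1]
opening: 0.676
grasp_force: 75.2
```

```bash
python3 -c "from h import *;st()"
```

```text
[46.36 -1.13] [623.1 -77.3  33.5] [-5.6 -1.8 -2.1] [-0.46  0.96  0.13] 24.75
```

>>> drive_tool([
  {"x": 0.03, "y": 0, "z": 0, "ax": 0, "ay": 0, "az": 0, "hand": 50},
  {"x": 0.03, "y": 0, "z": 0, "ax": 0, "ay": 0, "az": 0, "hand": 50},
])

```text
clock: 24.95
eef_pos: [624.4, -77.3, 33.6]
tcp_rot: [-3.141, 0.003, -0.101]
contact_force: [-7.9, -1.5, -1.9]
opening: 0.676
grasp_force: 75.6
```

```bash
python3 -c "from h import *;st();print(prof(70,90,10,59))"
```

```text
[47.7  -1.05] [624.4 -77.3  33.6] [-7.9 -1.5 -1.9] [-0.31  1.13 -0.03] 24.95
{70: 149, 71: 94, 72: 90, 73: 90, 74: 89, 75: 90, 76: 114, 77: 137, 78: 134, 79: 158, 80: 219, 81: 246, 82: 249, 83: 239, 84: 185, 85: 148, 86: 146, 87: 144, 88: 144, 89: 149}
```

>>> drive_tool([
  {"x": 0.02, "y": 0, "z": 0, "ax": 0, "ay": 0, "az": 0, "hand": 50},
  {"x": 0.02, "y": 0, "z": 0, "ax": 0, "ay": 0, "az": 0, "hand": 50},
])

```text
clock: 25.2
eef_pos: [625.2, -77.4, 33.5]
tcp_rot: [-3.141, 0.003, -0.101]
contact_force: [-6.6, -1.7, -1.7]
opening: 0.675
grasp_force: 75.6
```

```bash
python3 -c "from h import *;st();print(prof(70,90,10,59))"
```

```text
[48.53 -1.04] [625.2 -77.4  33.5] [-6.6 -1.7 -1.7] [-0.26  1.16 -0.02] 25.2
{70: 194, 71: 138, 72: 92, 73: 89, 74: 89, 75: 89, 76: 91, 77: 122, 78: 133, 79: 139, 80: 166, 81: 228, 82: 248, 83: 250, 84: 236, 85: 176, 86: 147, 87: 146, 88: 144, 89: 144}
```

>>> drive_tool([
  {"x": 0.03, "y": 0, "z": 0, "ax": 0, "ay": 0, "az": 0, "hand": 50},
  {"x": 0.03, "y": 0, "z": 0, "ax": 0, "ay": 0, "az": 0, "hand": 50},
  {"x": 0.03, "y": 0, "z": 0, "ax": 0, "ay": 0, "az": 0, "hand": 50},
])

```text
clock: 25.55
eef_pos: [626.6, -77.5, 33.6]
tcp_rot: [-3.141, 0.003, -0.101]
contact_force: [-6.0, -1.3, -1.3]
opening: 0.673
grasp_force: 75.6
```

Run:
```python
from h import *
st();print(prof(78,90,10,59)); lid(); st()
t=imaging.grab_frame("scene")[...,::-1]; p=imaging.grab_frame("top")[...,::-1]
a=cv2.resize(t[145:215,250:360],None,fx=5,fy=5,interpolation=2); b=cv2.resize(p[150:250,300:350],(175,350),interpolation=2)
cv2.imwrite("pics/s5.png",np.hstack([a,b]))
```

```text
[49.94 -1.03] [626.6 -77.5  33.6] [-6.  -1.3 -1.3] [-0.25  1.18 -0.16] 25.55
{78: 105, 79: 139, 80: 128, 81: 151, 82: 209, 83: 245, 84: 250, 85: 243, 86: 201, 87: 151, 88: 146, 89: 145}
lid tool [  0.8  -1.3 -45.8] pitch -0.3 rms 0.08 world [627.7 -76.3  79.3] rack [50.87  0.29] world tilt deg 0.1
[49.91 -1.04] [626.6 -77.5  33.6] [-6.4 -0.9 -1.3] [-0.25  1.12 -0.04] 25.65
```

View pics/s5.png

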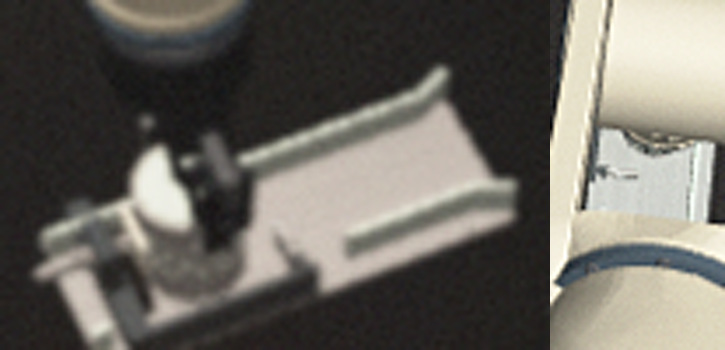

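The last picture shows the flap shut across the lane behind the tin, at scene-crop (290,250) and top-crop (620,173). I'll ease it back slowly.

>>> drive_tool([
  {"x": -0.03, "y": 0, "z": 0, "ax": 0, "ay": 0, "az": 0, "hand": 50},
  {"x": -0.06, "y": 0, "z": 0, "ax": 0, "ay": 0, "az": 0, "hand": 50},
  {"x": -0.09, "y": 0, "z": 0, "ax": 0, "ay": 0, "az": 0, "hand": 50},
  {"x": -0.12, "y": 0, "z": 0, "ax": 0, "ay": 0, "az": 0, "hand": 50},
  {"x": -0.15, "y": 0, "z": 0, "ax": 0, "ay": 0, "az": 0, "hand": 50},
  {"x": -0.18, "y": 0, "z": 0, "ax": 0, "ay": 0, "az": 0, "hand": 50},
  {"x": -0.21, "y": 0, "z": 0, "ax": 0, "ay": 0, "az": 0, "hand": 50},
  {"x": -0.24, "y": 0, "z": 0, "ax": 0, "ay": 0, "az": 0, "hand": 50},
])

```text
clock: 26.55
eef_pos: [614.9, -76.3, 33.6]
tcp_rot: [-3.141, 0.002, -0.101]
contact_force: [-5.6, -1.6, -3.4]
opening: 0.677
grasp_force: 75.6
```

>>> drive_tool([
  {"x": -0.01, "y": 0, "z": 0, "ax": 0, "ay": 0, "az": 0, "hand": 50},
  {"x": -0.02, "y": 0, "z": 0, "ax": 0, "ay": 0, "az": 0, "hand": 50},
  {"x": -0.03, "y": 0, "z": 0, "ax": 0, "ay": 0, "az": 0, "hand": 50},
  {"x": -0.03, "y": 0, "z": 0, "ax": 0, "ay": 0, "az": 0, "hand": 50},
])

```text
clock: 26.95
eef_pos: [613.5, -76.2, 33.6]
tcp_rot: [-3.141, 0.002, -0.101]
contact_force: [-5.7, -1.8, -3.1]
opening: 0.68
grasp_force: 75.6
```

```bash
python3 -c "from h import *;st();lid();print(prof(60,85,10,59))"
```

```text
[36.78 -0.99] [613.5 -76.2  33.6] [-5.7 -1.8 -3.1] [-0.3   0.93 -0.07] 26.95
lid tool [  0.7  -1.3 -45.6] pitch -0.0 rms 0.07 world [614.5 -75.   79.2] rack [37.61  0.31] world tilt deg -0.1
{60: 96, 61: 89, 62: 89, 63: 89, 64: 89, 65: 113, 66: 141, 67: 131, 68: 154, 69: 215, 70: 245, 71: 250, 72: 241, 73: 192, 74: 148, 75: 145, 76: 145, 77: 144, 78: 148, 79: 183, 80: 202, 81: 203, 82: 204, 83: 203, 84: 202}
```

>>> drive_tool([
  {"x": -0.01, "y": 0, "z": 0, "ax": 0, "ay": 0, "az": 0, "hand": 50},
  {"x": -0.02, "y": 0, "z": 0, "ax": 0, "ay": 0, "az": 0, "hand": 50},
  {"x": -0.03, "y": 0, "z": 0, "ax": 0, "ay": 0, "az": 0, "hand": 50},
  {"x": -0.03, "y": 0, "z": 0, "ax": 0, "ay": 0, "az": 0, "hand": 50},
])

```text
clock: 27.45
eef_pos: [612.0, -76.0, 33.6]
tcp_rot: [-3.141, 0.002, -0.101]
contact_force: [-5.4, -1.7, -2.7]
opening: 0.675
grasp_force: 75.6
```

>>> drive_tool([
  {"x": -0.01, "y": 0, "z": 0, "ax": 0, "ay": 0, "az": 0, "hand": 50},
  {"x": -0.02, "y": 0, "z": 0, "ax": 0, "ay": 0, "az": 0, "hand": 50},
  {"x": -0.02, "y": 0, "z": 0, "ax": 0, "ay": 0, "az": 0, "hand": 50},
])

```text
clock: 27.75
eef_pos: [611.1, -75.9, 33.6]
tcp_rot: [-3.141, 0.002, -0.101]
contact_force: [-4.6, -1.1, -2.8]
opening: 0.672
grasp_force: 75.6
```

>>> drive_tool([
  {"x": -0.01, "y": 0, "z": 0, "ax": 0, "ay": 0, "az": 0, "hand": 50},
  {"x": -0.01, "y": 0, "z": 0, "ax": 0, "ay": 0, "az": 0, "hand": 50},
  {"x": -0.01, "y": 0, "z": 0, "ax": 0, "ay": 0, "az": 0, "hand": 50},
])

```text
clock: 28.05
eef_pos: [610.7, -75.9, 33.6]
tcp_rot: [-3.141, 0.002, -0.101]
contact_force: [-4.8, -1.8, -2.7]
opening: 0.676
grasp_force: 75.6
```

>>> drive_tool([
  {"x": -0.01, "y": 0, "z": 0, "ax": 0, "ay": 0, "az": 0, "hand": 50},
  {"x": -0.01, "y": 0, "z": 0, "ax": 0, "ay": 0, "az": 0, "hand": 50},
  {"x": -0.01, "y": 0, "z": 0, "ax": 0, "ay": 0, "az": 0, "hand": 50},
])

```text
clock: 28.35
eef_pos: [610.7, -75.9, 33.7]
tcp_rot: [-3.141, 0.001, -0.101]
contact_force: [-5.4, -0.7, -4.4]
opening: 0.68
grasp_force: 75.5
```

>>> drive_tool([
  {"x": -0.01, "y": 0, "z": 0, "ax": 0, "ay": 0, "az": 0, "hand": 50},
  {"x": -0.01, "y": 0, "z": 0, "ax": 0, "ay": 0, "az": 0, "hand": 50},
  {"x": -0.01, "y": 0, "z": 0, "ax": 0, "ay": 0, "az": 0, "hand": 50},
])

```text
clock: 28.65
eef_pos: [610.6, -75.9, 33.8]
tcp_rot: [-3.141, 0.0, -0.101]
contact_force: [-3.4, -1.0, -5.9]
opening: 0.676
grasp_force: 75.8
```

>>> drive_tool([
  {"x": -0.01, "y": 0, "z": 0, "ax": 0, "ay": 0, "az": 0, "hand": 50},
  {"x": -0.01, "y": 0, "z": 0, "ax": 0, "ay": 0, "az": 0, "hand": 50},
  {"x": -0.01, "y": 0, "z": 0, "ax": 0, "ay": 0, "az": 0, "hand": 50},
])

```text
clock: 28.95
eef_pos: [610.4, -75.8, 33.9]
tcp_rot: [-3.142, -0.0, -0.101]
contact_force: [-3.4, 0.3, -8.0]
opening: 0.676
grasp_force: 75.9
```

>>> drive_tool([
  {"x": -0.01, "y": 0, "z": 0.01, "ax": 0, "ay": 0, "az": 0, "hand": 50},
  {"x": -0.01, "y": 0, "z": 0.01, "ax": 0, "ay": 0, "az": 0, "hand": 50},
  {"x": -0.01, "y": 0, "z": 0.01, "ax": 0, "ay": 0, "az": 0, "hand": 50},
])

```text
clock: 29.25
eef_pos: [610.2, -75.9, 33.7]
tcp_rot: [-3.142, -0.001, -0.101]
contact_force: [-3.0, -0.6, -3.5]
opening: 0.676
grasp_force: 75.9
```

```bash
python3 -c "from h import *;st();lid();print(prof(60,75,10,59))"
```

```text
[33.38 -1.01] [610.2 -75.9  33.7] [-3.  -0.6 -3.5] [0.1  0.57 0.05] 29.25
lid tool [  0.7  -1.4 -45.5] pitch -0.1 rms 0.07 world [610.9 -74.6  79.2] rack [34.03  0.36] world tilt deg 0.2
{60: 89, 61: 95, 62: 138, 63: 131, 64: 144, 65: 163, 66: 232, 67: 249, 68: 248, 69: 228, 70: 167, 71: 146, 72: 145, 73: 144, 74: 143}
```

>>> drive_tool([
  {"x": -0.01, "y": 0, "z": 0.008, "ax": 0, "ay": 0, "az": 0, "hand": 50},
  {"x": -0.01, "y": 0, "z": 0.008, "ax": 0, "ay": 0, "az": 0, "hand": 50},
  {"x": -0.01, "y": 0, "z": 0.008, "ax": 0, "ay": 0, "az": 0, "hand": 50},
])

```text
clock: 29.65
eef_pos: [609.8, -75.8, 33.4]
tcp_rot: [-3.142, -0.001, -0.101]
contact_force: [-3.2, 0.8, -0.1]
opening: 0.678
grasp_force: 75.9
```

>>> drive_tool([
  {"x": -0.01, "y": 0, "z": 0.008, "ax": 0, "ay": 0, "az": 0, "hand": 50},
  {"x": -0.01, "y": 0, "z": 0.008, "ax": 0, "ay": 0, "az": 0, "hand": 50},
  {"x": -0.01, "y": 0, "z": 0.008, "ax": 0, "ay": 0, "az": 0, "hand": 50},
])

```text
clock: 29.95
eef_pos: [609.7, -75.9, 33.1]
tcp_rot: [3.142, -0.002, -0.101]
contact_force: [-0.9, 0.3, 2.9]
opening: 0.675
grasp_force: 76.4
```

```bash
python3 -c "from h import *;st();lid()"
```

```text
[32.9 -1.1] [609.7 -75.9  33.1] [-0.9  0.3  2.9] [ 0.02  0.13 -0.04] 29.95
lid tool [  0.7  -1.4 -45.6] pitch -0.4 rms 0.09 world [610.5 -74.6  78.8] rack [33.54  0.29] world tilt deg 0.5
```

The load is off the tool (Fx ≈ -1, on the floor, pitch ≈ 0). Releasing gently.

>>> drive_tool([
  {"x": 0, "y": 0, "z": 0, "ax": 0, "ay": 0, "az": 0, "hand": 50},
  {"x": 0, "y": 0, "z": 0, "ax": 0, "ay": 0, "az": 0, "hand": 50},
  {"x": 0, "y": 0, "z": 0, "ax": 0, "ay": 0, "az": 0, "hand": 50},
], grip_force=20)

```text
clock: 30.3
eef_pos: [609.7, -75.9, 33.1]
tcp_rot: [3.142, -0.002, -0.101]
contact_force: [0.3, 0.1, 5.6]
opening: 0.677
grasp_force: 76.4
```

>>> drive_tool([
  {"x": 0, "y": 0, "z": 0, "ax": 0, "ay": 0, "az": 0, "hand": 60},
  {"x": 0, "y": 0, "z": 0, "ax": 0, "ay": 0, "az": 0, "hand": 63},
  {"x": 0, "y": 0, "z": 0, "ax": 0, "ay": 0, "az": 0, "hand": 67},
  {"x": 0, "y": 0, "z": 0, "ax": 0, "ay": 0, "az": 0, "hand": 75},
  {"x": 0, "y": 0, "z": 0, "ax": 0, "ay": 0, "az": 0, "hand": 85},
  {"x": 0, "y": 0, "z": 0, "ax": 0, "ay": 0, "az": 0, "hand": 85},
  {"x": 0, "y": 0, "z": 0, "ax": 0, "ay": 0, "az": 0, "hand": 85},
])

```text
clock: 31.0
eef_pos: [608.8, -75.8, 32.6]
tcp_rot: [3.142, 0.0, -0.101]
contact_force: [0.0, 0.5, 0.7]
opening: 0.994
grasp_force: 0.0
```

```bash
python3 -c "from h import *;st();lid();print(prof(60,75,10,59))"
```

```text
[31.99 -1.06] [608.8 -75.8  32.6] [0.  0.5 0.7] [ 0.05  0.01 -0.01] 31.0
lid tool [  1.   -1.3 -46.5] pitch -1.1 rms 0.08 world [609.9 -74.6  79.1] rack [33.04  0.22] world tilt deg 1.1
{60: 94, 61: 134, 62: 133, 63: 149, 64: 148, 65: 216, 66: 246, 67: 250, 68: 241, 69: 187, 70: 148, 71: 146, 72: 145, 73: 144, 74: 151}
```

>>> drive_tool([
  {"x": 0, "y": 0, "z": -0.2, "ax": 0, "ay": 0, "az": 0, "hand": 85},
  {"x": 0, "y": 0, "z": -0.6, "ax": 0, "ay": 0, "az": 0, "hand": 85},
  {"x": 0, "y": 0, "z": -1.2, "ax": 0, "ay": 0, "az": 0, "hand": 85},
  {"x": 0, "y": 0, "z": -2, "ax": 0, "ay": 0, "az": 0, "hand": 85},
  {"x": 0, "y": 0, "z": -2.8, "ax": 0, "ay": 0, "az": 0, "hand": 85},
  {"x": 0, "y": 0, "z": -3.6, "ax": 0, "ay": 0, "az": 0, "hand": 85},
  {"x": 0, "y": 0, "z": -3.6, "ax": 0, "ay": 0, "az": 0, "hand": 85},
  {"x": 0, "y": 0, "z": -3.6, "ax": 0, "ay": 0, "az": 0, "hand": 85},
])

```text
clock: 31.9
eef_pos: [609.4, -75.8, 214.3]
tcp_rot: [3.142, -0.003, -0.101]
contact_force: [-0.1, -0.8, -0.8]
opening: 0.995
grasp_force: 0.0
```

Run:
```python
from h import *
st(); c=imaging.camera_info("wrist")
g=cv2.cvtColor(imaging.grab_frame("wrist"),cv2.COLOR_RGB2GRAY); X=c["R"]@[609.9,-74.6,79]+c["t"]; u=c["mtx"]@X; u=u[:2]/u[2]; print(u)
k=cv2.connectedComponents((g>215).astype(np.uint8))[1]; k=(k==k[int(u[1]),int(u[0])]).astype(np.uint8)
h=cv2.convexHull(max(cv2.findContours(k,0,1)[0],key=cv2.contourArea)); e=cv2.fitEllipse(h); print(e,L(ray("wrist",e[0],79)))
print("flap line y=20",prof(-15,20,20,28)); print("push",prof(56,76,8,59))
# bystanders unmoved: difference of top view vs start
t0=cv2.imread("pics/top0.png"); t=imaging.grab_frame("top")[...,::-1]
m=(cv2.absdiff(t0,t).max(2)>60).astype(np.uint8); m=cv2.morphologyEx(m,2,np.ones((3,3),np.uint8)); 
for s in cv2.connectedComponentsWithStats(m)[2][1:]: print(s)
```

```text
[32.6  -1.06] [609.4 -75.8 214.3] [-0.1 -0.8 -0.8] [-0.07  0.04  0.03] 31.9
[323.12163223 176.36041076]
((325.4988708496094, 177.75369262695312), (85.49610137939453, 381.5860595703125), 0.8410976529121399) [30.74 -2.02]
flap line y=20 {-15: 235, -14: 235, -13: 235, -12: 235, -11: 234, -10: 234, -9: 234, -8: 232, -7: 229, -6: 230, -5: 234, -4: 238, -3: 243, -2: 248, -1: 250, 0: 252, 1: 253, 2: 253, 3: 253, 4: 253, 5: 253, 6: 253, 7: 253, 8: 253, 9: 253, 10: 253, 11: 253, 12: 252, 13: 252, 14: 252, 15: 252, 16: 252, 17: 252, 18: 252, 19: 252}
push {56: 238, 57: 233, 58: 221, 59: 193, 60: 155, 61: 138, 62: 143, 63: 161, 64: 201, 65: 240, 66: 253, 67: 254, 68: 247, 69: 222, 70: 197, 71: 200, 72: 217, 73: 223, 74: 221, 75: 223}
[  264   131   121   269 17943]
[237 175  25  23 440]
[315 185  32  11 233]
[577 318  14  11  76]
[545 320  34  41 577]
[624 332  16  28 196]
[603 335  37  65 956]
[542 337   3   3   9]
[538 338   3   6  18]
[523 341  14  11  92]
[531 340   6   3  18]
[529 353   3   4  12]
[634 358   6  16  73]
[241 394   5   3  15]
```

```bash
python3 -c "from rig import r;print(r.sign_off())"
```

```text
the job is handed in; nothing more can be done
None
```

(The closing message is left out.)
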